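Park a bench mixer's rotor heavy side down

ROBOT

A 6-joint arm with a two-finger parallel gripper is mounted at the origin on the work surface. World frame = base frame: x ahead of the robot, y to its left, z up, the work surface at z = 0. Lengths are in m, angles in rad, forces in N, time in s.
With the tool pointing down it reaches from about 0.35 to 0.775 m from the base axis. Payload 7.3 kg.
Tool frame: the origin (TCP) lies at the very end of the fingers, on their centre line; the grasp point (between the pads) lies 19 mm behind it (robot.pinch_z is the distance from the TCP to the grasp point, in m); z points along the fingers, y is the line along which they close (so a half turn about z gives the same grasp; the last joint's range is limited). The gripper opens to 92 mm and grips with 3 to 60 N. Pads are 19 mm wide; open, the fingers measure 130 mm over their backs; the gripper's body (75 mm by 190 mm) begins 47 mm behind the grasp point.
Start: joints at [0.996, 0.342, 1.524, -0, 1.275, -0.146], TCP at [0.218, 0.477, 0.227] pointing down, gripper open.
Joint ranges: [-2.53, 2.53], [-0.77, 2.02], [0.04, 2.7], [-1, 4.14], [0.28, 2.66], [-3.11, 3.11]. Speed limits (rad/s): [2.57, 2.57, 3.14, 3.14, 3.14, 3.14].

INTERFACE

Orientations are given as [roll, pitch, yaw] about the fixed x, y, z axes, in that order (R = Rz(yaw) Ry(pitch) Rx(roll)).
In Python, from cell import robot gives the robot as it stands.
- The arm moves only by the tool move_arm, never from a script. Its argument "motion" is a list of rows, each a list of 6 numbers: the shift along the tool's x, y, z in units of 0.1 m (1.0 is 0.1 m), then the turn, a rotation vector about the tool's x, y, z in units of pi rad (1.0 is pi rad). In form: [[dx, dy, dz, rx, ry, rz], ...]. A call has 1 to 12 rows; each row is the pose to reach, as a shift and turn from the pose commanded when the call began, along the tool's axes at that moment, turning the shorter way round; what a row does not reach only later rows make up. A row lasts 1/8 s, in which the tool goes at most 62.5 mm and 10.7 degrees, less where a joint would pass 70% of its speed; a pose out of reach is approached as far as the arm can. A call with a number of a shift or a turn outside -1 to 1 is refused whole. A call with a gripper value outside its range is refused whole. "fingers" is the opening, from -1 (shut) to 1 (fully open), set as the call begins (left out, the last holds). The fingers move at their own pace and stop on an object; "newtons" is the grip in N (left out, the last holds). Time passes only in rows, so rows that repeat a pose let the fingers close. It gives the time, the measured TCP pose, the force, the opening and the grip force at its end, in the units of the state.
- robot.observe(): the state, without advancing time (a new reading comes with each control period).
- robot.read_camera(name): name is "scene" or "top"; returns a dict with "image" (480x640x3 uint8, red, green, blue), "range_z" (480x640 float32, m along the optical axis (not along the pixel's ray), 0 where there is no reading), "vfov" (degrees; the focal length in pixels is half the picture's height over the tangent of half this angle, whatever the lens; pixels are square), "cx", "cy" (the principal point, pixels), "k1" (the pictures are not rectified: a ray, as slopes to the right and down, at radius r is drawn at 1 + k1 r^2 times it, then the intrinsics apply), "extrinsics" (4x4, takes a point from camera to world coordinates). Camera axes: x right, y up, looking along -z (the intrinsics and any distortion apply to the point x, -y, -z); pixel columns grow to the right and rows downward; lengths in m; the calibration is good to about 2 mm. A picture is of the moment at which its call begins.
- robot.hand_in(): hands the job in; it is judged then, once.
The state is a dict: "time": time; "qpos": joint angles; "qvel": joint speeds; "joint_efforts": joint torques, N m; "tool_pos": TCP position; "tool_rot": TCP orientation; "contact_force": force on the tool from outside, world axes, zero at the start; "torque": the same for the moment, N m; "opening": finger opening in m; "grip_force": force on a finger pad.
Only numpy, scipy, OpenCV 4.12 (cv2) and the standard library are available. Lean on these libraries where they do the work, as an engineer would, in place of code of your own. Each camera call takes 0.05 s, during which the arm holds its last target. There are 200 camera calls.

TASK

Pull the mixer's tray out to its stop. Then turn the six-armed rotor by hand, feel which side of its drum hides the balance weight, and bring that heavy side straight down. Finish holding the rotor there, still, with the gripper on it, and do not let go; leave the glassware and boxes around it where they are.

Things in the scene. Friction and masses are not known exactly. Their poses are not given: they have to be found in the camera images.
- mixer: White housing fixed to the bench, 280 mm wide, 200 deep, 248 high, open at the front; holds the tray and rotor. Origin: middle of the foot of its front. Axes: x into the mixer (level, away from the robot), y left, z up; it is turned up to 0.25 rad either way. Glassware and boxes stand beside it.
- tray (a joint): Travel in m of the pull-out tray: 0 = shut, 0.14 = fully out at its stop. It slides along the mixer's -x with about 4 N of drag and stays where it is left. Its front panel is 270 mm wide, the top edge 157 mm above the bench; shut, the panel's outer face is 35 mm ahead of the housing.
- tray_handle (a point): Middle of the level round steel bar handle, 12 mm thick, 110 mm long along y, 40 mm ahead of the tray's front panel, 75 mm ahead of the housing when shut, 140 mm above the bench; it moves with the tray. Axes as the mixer's.
- rotor_centre (a point): Rotor centre on its level axle (along x), 122 mm above the bench, 115 mm behind the handle, 60 mm behind the front panel; moves with the tray, does not turn with the rotor. Axes as the mixer's. Tray out: 100 mm ahead of the housing. Axle posts, 50 mm wide, stand 26 to 40 mm before and behind the centre, up to 18 mm above the axle.
- rotor (a joint): Rotor angle in rad about x of rotor_centre, growing clockwise seen from the robot; turns endlessly. At 0 an arm points straight up; an arm at angle a points along (0, -sin a, cos a). The rotor: grey closed drum, 132 mm across, 44 long, and six equal arms every 60 degrees out to 108 mm from the axle, 20 mm wide along the axle, 14 thick. Drag 0.48 N m; it stays where left.
- spoke_grip (a point): Grip point of the arm that is up at rotor angle 0: mid-arm, 90 mm from the axle; all six arms are alike. It turns with the rotor, z outward along the arm. Good to hold with the hand in line with the arm, fingers before and behind it.
- drum_face (a point): Centre of the drum's front face, 22 mm ahead of rotor_centre. In the drum an unseen weight (0.83 to 0.97 kg, 46 mm off the axle, on any side, tied to no arm) pulls with up to 0.37 to 0.44 N m, less than the drag. Turning feels hardest (0.85 to 0.92 N m) lifting it level with the axle, easiest (0.04 to 0.11) lowering it there, equal both ways with it straight up or down.

How it is judged:
By the outcome, as a careful person would: the job done as asked, in the order asked, and still so for the second after the job is handed in, while the arm keeps its last pose, push and grip.
It also fails if it takes over 72 s, if anything falls off the work surface, if the arm or the gripper's body presses on something with over 40 N, if the wrist force passes 120 N, or if a joint passes its speed limit or range.

## Working session

There is one attempt and no reset: what is moved stays moved. The work goes in short steps, Python scripts to look and compute and a tool call to move; the robot and the scene stay as the last step left them, time stands still between calls to the robot, and variables do not carry over. Pictures are saved under pics/ and viewed, at most 10 in all, crops included, and the job is handed in when it is done.

Besides the shell and the picture viewer there is one more tool, called after ">>>" in YAML: its name, and indented under it one key for each argument. move_arm: Moves the arm, as the interface text tells. Shifts and turns lie within -1 to 1; 1 stands for 0.1 m of shift or pi rad of turn. Its arguments: {"type":"object","properties":{"motion":{"type":"array"},"fingers":{"type":"number"},"newtons":{"type":"number"}},"required":["motion"]}

```bash
mkdir -p pics; ls
cat > h.py <<'E'
import numpy as np,cv2
from cell import robot
from scipy.spatial.transform import Rotation as R
def cam(n):
    c=robot.read_camera(n); return c
def cloud(c):
    f=240/np.tan(np.radians(c["vfov"])/2)
    K=np.array([[f,0,c["cx"]],[0,f,c["cy"]],[0,0,1.]])
    v,u=np.mgrid[0:480,0:640].astype(float)
    p=cv2.undistortPoints(np.stack([u,v],-1).reshape(-1,1,2),K,np.array([c["k1"],0,0,0.])).reshape(480,640,2)
    z=c["range_z"]; P=np.stack([p[...,0]*z,-p[...,1]*z,-z],-1)
    E=np.array(c["extrinsics"]); W=P@E[:3,:3].T+E[:3,3]
    W[z==0]=np.nan
    return W
def save(c,n,crop=None,s=1):
    im=c["image"][...,::-1]
    if crop: im=im[crop[1]:crop[3],crop[0]:crop[2]]
    cv2.imwrite("pics/"+n,cv2.resize(im,None,fx=s,fy=s))
E
python3 - <<'E'
from h import *
for n in("scene","top"):
    c=cam(n); save(c,n+"0.png"); W=cloud(c); np.save(n+".npy",W)
    print(n,c["vfov"],c["k1"],np.round(c["extrinsics"],3).tolist())
    m=(abs(W[...,2]-.248)<.004); print(m.sum())
print(robot.observe())
E
```

```text
pics
scene 44.55660618653606 0.005927300932192602 [[-0.999, 0.029, -0.023, 0.687], [-0.036, -0.923, 0.384, 0.276], [-0.01, 0.384, 0.923, 0.759], [0.0, 0.0, 0.0, 1.0]]
49335
top 54.472246900005025 -0.07691604774514951 [[0.013, 0.991, -0.134, 0.634], [-0.998, 0.021, 0.054, 0.051], [0.056, 0.133, 0.99, 0.772], [0.0, 0.0, 0.0, 1.0]]
37797
{'time': 0.1, 'qpos': array([ 9.96035130e-01,  3.42627489e-01,  1.52491486e+00,  1.94715241e-05,
        1.27542128e+00, -1.46022600e-01]), 'qvel': array([-6.76722100e-05, -6.92083034e-04, -2.49912280e-03, -5.13654719e-05,
       -9.71413419e-05,  7.07151227e-05]), 'joint_efforts': array([ 1.58113591e-03, -4.32004237e+01, -2.44693333e+01,  7.19357771e-02,
        5.26465103e-02, -1.09653949e-04]), 'tool_pos': array([0.21803889, 0.4771788 , 0.22613005]), 'tool_rot': array([-3.14023898e+00, -2.17904271e-04,  2.71284823e+00]), 'contact_force': array([ 0.12962838,  0.41907247, -0.22170973]), 'torque': array([ 0.00121783,  0.01373997, -0.00287464]), 'grip_force': 0.0, 'opening': 0.0914398642886353}
```

View pics/scene0.png

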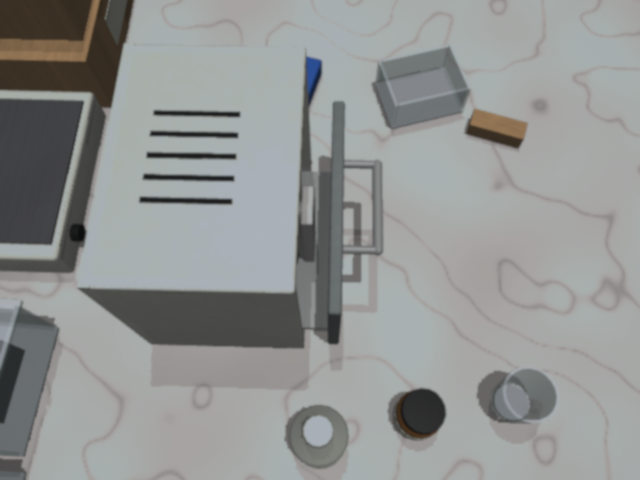

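View pics/top0.png

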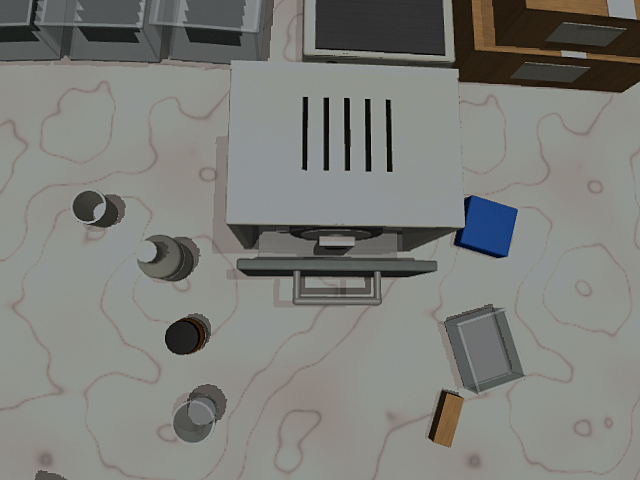

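The scene view shows the mixer with its tray shut: housing front edge near column 300, handle bar near (378,205). The top view shows the handle at (293–380, 302) and the panel top at row 266; glassware stands to its left and boxes to its right.

Run:
```python
from h import *
for n in("scene","top"):
    W=np.load(n+".npy"); z=W[...,2]
    roi=np.zeros(z.shape,bool)
    if n=="top": roi[60:310,225:470]=1
    else: roi[40:350,75:390]=1
    for nm,lo,hi in(("roof",.243,.254),("panel",.1535,.161),("bar",.139,.1485)):
        m=roi&(z>lo)&(z<hi)
        if nm=="bar":
            m[:]&=False
            if n=="top": m[296:306,288:386]=1
            else: m[160:255,372:384]=1
            m&=(z>.135)&(z<.15)
        if nm=="panel":
            if n=="top": m[:255]=0;m[275:]=0
            else: m[:,:328]=0; m[:,348:]=0
        p=W[m]; 
        if len(p)<10: print(n,nm,len(p));continue
        r=cv2.minAreaRect(p[:,:2].astype(np.float32)*1000)
        print(n,nm,len(p),np.round(r[0],1),np.round(r[1],1),round(r[2],2),"z",np.median(p[:,2]).round(4),"med",np.median(p,0).round(4))
```

```text
scene roof 49419 [822.3 -18.1] [200.6 282.6] 0.43 z 0.2483 med [0.8213 0.0024 0.2483]
scene panel 2782 [684.6 -18.7] [ 15.  270.6] 0.44 z 0.157 med [ 0.6845 -0.0024  0.157 ]
scene bar 958 [636.9 -18.6] [ 11.9 120.3] 0.05 z 0.1451 med [ 0.6372 -0.0138  0.1451]
top roof 37842 [822.7 -18.4] [201.8 280.9] 0.5 z 0.2483 med [ 0.8173 -0.0149  0.2483]
top panel 2219 [684.7 -19.2] [ 15.3 270.6] 0.43 z 0.1569 med [ 0.6845 -0.0161  0.1569]
top bar 785 [637.7 -19.4] [ 12.1 121. ] 0.74 z 0.145 med [ 0.6373 -0.0167  0.145 ]
```

```bash
cat >> h.py <<'E'
import json,sys
def pose_mat(p,rpy): T=np.eye(4);T[:3,:3]=R.from_euler('xyz',rpy).as_matrix();T[:3,3]=p;return T
def load(): return np.array(json.load(open("cmd.json")))
def store(T): json.dump(np.asarray(T).tolist(),open("cmd.json","w"))
def apply(row):
    "commanded pose after a call whose last row was `row`"
    T=load();D=np.eye(4);D[:3,3]=np.array(row[:3])*.1;D[:3,:3]=R.from_rotvec(np.array(row[3:])*np.pi).as_matrix();store(T@D)
def row(T,G):
    D=np.linalg.inv(T)@G
    return np.round(np.r_[D[:3,3]*10,R.from_matrix(D[:3,:3]).as_rotvec()/np.pi],3).tolist()
E
python3 - <<'E'
from h import *
o=robot.observe(); store(pose_mat([.218,.477,.227],[np.pi,0,2.713]))
T=load()
print(row(T,pose_mat([.30,.38,.29],[np.pi,0,np.pi])))
E
```

```text
[-1.149, -0.541, -0.63, -0.0, 0.0, -0.136]
```

>>> move_arm:
  motion:
    - [-0.4, -0.2, -0.3, 0, 0, -0.05]
    - [-0.8, -0.4, -0.6, 0, 0, -0.1]
    - [-1, -0.5, -0.6, 0, 0, -0.1364]
  fingers: -1
  newtons: 20

```text
time: 0.48
tool_pos: [0.2901, 0.3897, 0.2888]
tool_rot: [3.139, 0.003, -3.139]
contact_force: [-0.3, -0.7, -0.7]
opening: 0.0663
grip_force: 0.0
```

>>> move_arm:
  motion:
    - [-0.4, -0.5, 0, 0, 0, 0]
    - [-0.8, -1, 0, 0, 0, 0]

```text
time: 0.72
tool_pos: [0.367, 0.2915, 0.2865]
tool_rot: [-3.142, -0.0, -3.14]
contact_force: [1.1, 0.4, -0.3]
opening: 0.0461
grip_force: 0.0
```

>>> move_arm:
  motion:
    - [-0.4, -0.5, 0, 0, 0, 0]
    - [-0.8, -1, 0, 0, 0, 0]

```text
time: 0.98
tool_pos: [0.4454, 0.1934, 0.2866]
tool_rot: [3.141, -0.0, 3.141]
contact_force: [0.6, 1.0, -0.6]
opening: 0.0263
grip_force: 0.0
```

>>> move_arm:
  motion:
    - [-0.4, -0.5, 0, 0, 0, 0]
    - [-0.9, -1, 0, 0, 0, 0]
    - [-0.9, -1, 0, 0, 0, 0]

```text
time: 1.35
tool_pos: [0.5362, 0.0921, 0.2855]
tool_rot: [-3.141, -0.001, 3.137]
contact_force: [-1.2, 0.2, -0.4]
opening: 0.0008
grip_force: 0.0
```

>>> move_arm:
  motion:
    - [-0.5, -0.5, 0, 0, 0, 0]
    - [-1, -1, 0, 0, 0, 0]

```text
time: 1.6
tool_pos: [0.6234, 0.0069, 0.2869]
tool_rot: [3.141, -0.0, -3.14]
contact_force: [0.4, 0.5, -0.0]
opening: 0.0001
grip_force: 0.0
```

>>> move_arm:
  motion:
    - [-0.2, -0.1, 0, 0, 0, 0]
    - [-0.2, -0.1, 0.5, 0, 0, 0]
    - [-0.2, -0.1, 1, 0, 0, 0]
    - [-0.2, -0.1, 1, 0, 0, 0]

```text
time: 2.1
tool_pos: [0.64, -0.002, 0.1825]
tool_rot: [3.14, -0.01, -3.141]
contact_force: [-0.1, -0.2, 1.5]
opening: 0.0007
grip_force: 0.0
```

Run:
```python
from h import *
c=cam("top");W=cloud(c);save(c,"t1.png",(220,200,480,320),3)
o=robot.observe();print(o["tool_pos"],o["tool_rot"],o["contact_force"])
```

```text
[ 0.641985   -0.00236105  0.18598217] [ 3.1409521  -0.00346529 -3.14110558] [0.51419687 0.21632961 0.61840342]
```

View pics/t1.png

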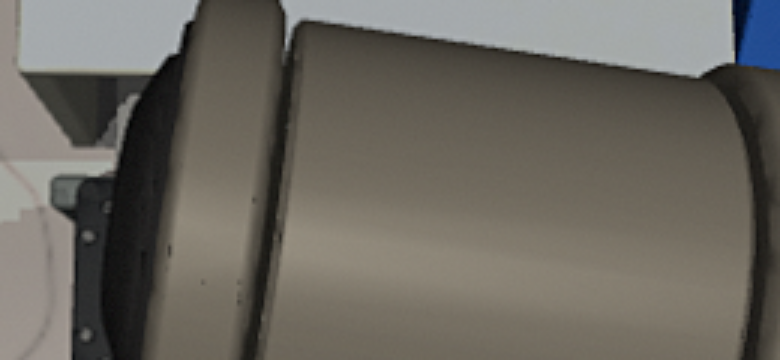

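The crop shows the arm hiding the handle, with the gripper's wide side lying along y; the body clears the housing.

>>> move_arm:
  motion:
    - [-0.15, -0.15, 0, 0, 0, 0]
    - [-0.15, -0.15, 0, 0, 0, 0]
    - [-0.15, -0.15, 0, 0, 0, 0]

```text
time: 2.52
tool_pos: [0.6582, -0.0178, 0.1885]
tool_rot: [3.142, 0.002, 3.141]
contact_force: [0.3, 0.7, 0.2]
opening: 0.0008
grip_force: 0.0
```

>>> move_arm:
  motion:
    - [0, 0, 0.25, 0, 0, 0]
    - [0, 0, 0.45, 0, 0, 0]
    - [0, 0, 0.65, 0, 0, 0]
    - [0, 0, 0.65, 0, 0, 0]

```text
time: 3.02
tool_pos: [0.6568, -0.0175, 0.121]
tool_rot: [3.141, -0.003, -3.141]
contact_force: [0.5, 0.4, 0.6]
opening: 0.0007
grip_force: 0.0
```

>>> move_arm:
  motion:
    - [0.15, 0, 0, 0, 0, 0]
    - [0.3, 0, 0, 0, 0, 0]
    - [0.5, 0, 0, 0, 0, 0]
    - [0.7, 0, 0, 0, 0, 0]
    - [0.9, 0, 0, 0, 0, 0]
    - [1, 0, 0, 0, 0, 0]

```text
time: 3.78
tool_pos: [0.5582, -0.0181, 0.1235]
tool_rot: [-3.141, 0.003, 3.141]
contact_force: [10.5, -0.0, -2.1]
opening: 0.0004
grip_force: 4.3
```

>>> move_arm:
  motion:
    - [0.1, 0, 0, 0, 0, 0]
    - [0.2, 0, 0, 0, 0, 0]
    - [0.3, 0, 0, 0, 0, 0]
    - [0.35, 0, 0, 0, 0, 0]

```text
time: 4.28
tool_pos: [0.524, -0.0183, 0.1222]
tool_rot: [-3.142, 0.004, 3.141]
contact_force: [16.1, 2.2, -5.4]
opening: 0.0007
grip_force: 8.2
```

>>> move_arm:
  motion:
    - [0.02, 0, 0, 0, 0, 0]
    - [0.02, 0, 0, 0, 0, 0]
    - [0.04, 0, 0, 0, 0, 0]

```text
time: 4.65
tool_pos: [0.524, -0.0183, 0.1224]
tool_rot: [-3.142, 0.012, 3.141]
contact_force: [24.4, 3.8, -10.6]
opening: 0.0002
grip_force: 12.5
```

>>> move_arm:
  motion:
    - [-0.1, 0, 0, 0, 0, 0]
    - [-0.1, 0, 0, 0, 0, 0]
    - [-0.1, 0, -0.4, 0, 0, 0]
    - [-0.1, 0, -0.9, 0, 0, 0]

```text
time: 5.15
tool_pos: [0.5268, -0.018, 0.2111]
tool_rot: [3.141, -0.006, 3.141]
contact_force: [1.0, 0.4, -0.1]
opening: 0.0005
grip_force: 0.0
```

>>> move_arm:
  motion:
    - [0, 0, -0.4, 0, 0, 0.05]
    - [0, -0.3, -0.8, 0, 0, 0.1]
    - [0.2, -0.6, -0.9, 0, 0, 0.15]
    - [0.4, -1, -0.9, 0, 0, 0.2]
    - [0.6, -1, -0.9, 0, 0, 0.25]
    - [0.8, -1, -0.9, 0, 0, 0.3]
    - [1, -1, -0.9, 0, 0, 0.35]
    - [1, -1, -0.9, 0, 0, 0.4]
    - [1, -1, -0.9, 0, 0, 0.45]
    - [1, -1, -0.9, 0, 0, 0.5]
    - [1, -1, -0.9, 0, 0, 0.5]
  fingers: 1

```text
time: 6.52
tool_pos: [0.4278, -0.1179, 0.3012]
tool_rot: [-3.139, -0.001, 1.572]
contact_force: [-0.3, 0.1, 0.4]
opening: 0.0918
grip_force: 0.0
```

Run:
```python
from h import *
c=cam("top");np.save("top1.npy",cloud(c));save(c,"t2.png")
c=cam("scene");np.save("scene1.npy",cloud(c));save(c,"s2.png")
o=robot.observe();print(o["tool_pos"],o["tool_rot"],o["contact_force"],o["qpos"])
```

```text
[ 0.42822863 -0.11801671  0.30135072] [-3.14019321e+00 -6.23755884e-04  1.57368652e+00] [-0.30671888 -0.41169842  0.44357305] [-4.41745686e-01  1.39241167e-01  1.58716474e+00 -3.93011564e-05
  1.41671842e+00 -4.44630255e-01]
```

View pics/s2.png

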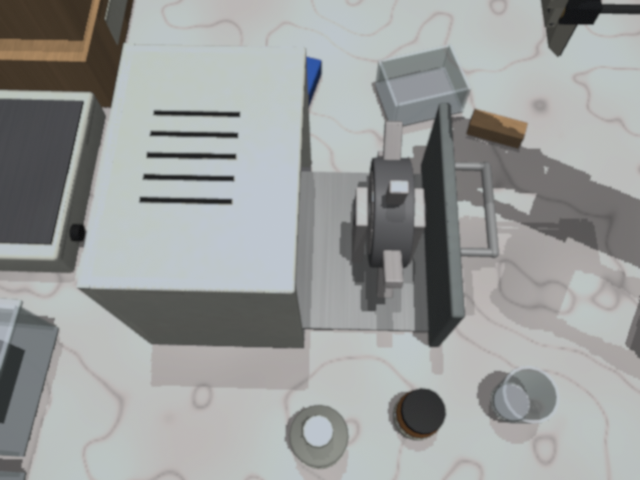

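View pics/t2.png

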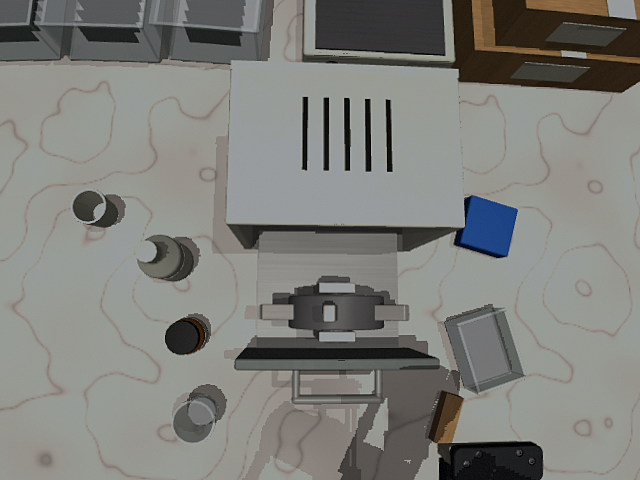

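The tray is out: in the scene view one rotor arm points nearly straight up at (398,187), with side arms at (393,140) and (393,268); in the top view the rotor is at (335,312).

Run:
```python
from h import *
for n in("scene1","top1"):
    W=np.load(n+".npy");X,Y,Z=W[...,0],W[...,1],W[...,2]
    for nm,m in(("panel",(abs(Z-.157)<.004)&(X>.53)&(X<.58)&(abs(Y+.02)<.15)),
                ("bar",(abs(Z-.144)<.004)&(X>.49)&(X<.52)&(abs(Y+.02)<.07)),
                ("tip",(Z>.205)&(Z<.24)&(X>.58)&(X<.66)&(abs(Y+.02)<.07)),
                ("L",(Z>.14)&(X>.58)&(X<.66)&(Y>.053)&(Y<.1)),
                ("Rr",(Z>.14)&(X>.58)&(X<.66)&(Y<-.093)&(Y>-.14)),
                ("drum",(Z>.172)&(Z<.194)&(X>.58)&(X<.66)&(abs(Y+.02)<.05))):
        p=W[m]
        if len(p)<5: print(n,nm,len(p));continue
        print(n,nm,len(p),"med",np.median(p,0).round(4),"lo",np.percentile(p,2,0).round(4),"hi",np.percentile(p,98,0).round(4))
    m=(Z>.205)&(Z<.24)&(X>.58)&(X<.66)&(abs(Y+.02)<.07)
    p=W[m]; p=p[p[:,2]>np.percentile(p[:,2],95)-.004]; A=np.c_[p[:,1],np.ones(len(p))]
    print("tip face slope dz/dy",np.linalg.lstsq(A,p[:,2],rcond=None)[0], p.mean(0))
```

```text
scene1 panel 3003 med [ 0.5546 -0.0029  0.1571] lo [ 0.5465 -0.1466  0.154 ] hi [0.5618 0.1118 0.1594]
scene1 bar 1085 med [ 0.5082 -0.0155  0.1451] lo [ 0.501  -0.0774  0.141 ] hi [0.518  0.0395 0.1476]
scene1 tip 386 med [0.6225 0.0031 0.2273] lo [ 0.6124 -0.0058  0.2061] hi [0.632  0.0069 0.2305]
scene1 L 545 med [0.6221 0.0713 0.1598] lo [0.612  0.0537 0.1531] hi [0.6314 0.0842 0.165 ]
scene1 Rr 109 med [ 0.624  -0.0955  0.1952] lo [ 0.614  -0.1043  0.1882] hi [ 0.6328 -0.0933  0.198 ]
scene1 drum 2404 med [ 0.6246 -0.0069  0.1827] lo [ 0.6013 -0.0667  0.1725] hi [0.6439 0.0229 0.1893]
tip face slope dz/dy [-0.15484498  0.22847055] [6.22065785e-01 3.40250417e-04 2.28417863e-01]
top1 panel 2433 med [ 0.5557 -0.0147  0.157 ] lo [ 0.5481 -0.1489  0.1536] hi [0.563  0.1082 0.1593]
top1 bar 913 med [ 0.5097 -0.0204  0.145 ] lo [ 0.5029 -0.0784  0.1407] hi [0.5186 0.0377 0.1476]
top1 tip 223 med [ 0.6226 -0.0007  0.2281] lo [ 0.6134 -0.0113  0.206 ] hi [0.6319 0.0062 0.2308]
top1 L 331 med [0.6217 0.0684 0.1601] lo [0.6139 0.0541 0.1543] hi [0.6307 0.0833 0.1655]
top1 Rr 132 med [ 0.624  -0.0975  0.1948] lo [ 0.6141 -0.1044  0.1891] hi [ 0.6327 -0.0932  0.1982]
top1 drum 2056 med [ 0.6228 -0.0222  0.1837] lo [ 0.6021 -0.0628  0.1724] hi [0.643  0.022  0.1893]
tip face slope dz/dy [-0.15698232  0.2284632 ] [ 6.22785699e-01 -5.26827084e-04  2.28545899e-01]
```

```bash
cat >> h.py <<'E'
C=np.array([.6220,-.0190,.122])
def grip(th,r):
    d=np.array([0,np.sin(th),np.cos(th)])
    T=np.eye(4);T[:3,:3]=(R.from_euler('x',-th)*R.from_euler('z',np.pi/2+.007)*R.from_euler('x',np.pi)).as_matrix()
    T[:3,3]=C+d*r;return T
def obs():
    o=robot.observe();return pose_mat(o["tool_pos"],o["tool_rot"])
E
python3 - <<'E'
from h import *
T=pose_mat([.428,-.118,.3015],[np.pi,0,np.pi/2])
print(row(T,grip(.17,.14)))
A=pose_mat([.522,-.028,.3015],[np.pi,0,np.pi/2]);print(row(A,grip(.17,.14)));print(row(grip(.17,.14),grip(.17,.073)))
E
```

```text
[1.227, 1.94, 0.415, 0.0, -0.054, -0.002]
[0.327, 1.0, 0.415, 0.0, -0.054, -0.002]
[-0.0, 0.0, 0.67, 0.0, -0.0, -0.0]
```

>>> move_arm:
  motion:
    - [0.4, 0.4, 0, 0, 0, 0]
    - [0.9, 0.94, 0, 0, 0, 0]
    - [0.9, 0.94, 0, 0, 0, 0]
  fingers: 0

```text
time: 7.0
tool_pos: [0.5242, -0.0258, 0.3008]
tool_rot: [-3.14, -0.001, 1.576]
contact_force: [-0.5, 0.4, -0.3]
opening: 0.0668
grip_force: 0.0
```

>>> move_arm:
  motion:
    - [0.15, 0.5, 0, 0, -0.02, 0]
    - [0.3, 0.98, 0.2, 0, -0.05, 0]
    - [0.32, 0.99, 0.4, 0, -0.054, -0.002]
    - [0.32, 0.99, 0.4, 0, -0.054, -0.002]

```text
time: 7.5
tool_pos: [0.6207, 0.0039, 0.2593]
tool_rot: [-3.135, 0.169, 1.58]
contact_force: [-0.1, 0.1, 0.6]
opening: 0.0457
grip_force: 0.0
```

Run:
```python
from h import *
O=obs(); print(O[:3,3],row(O,grip(.17,.14)),row(O,grip(.17,.073)),robot.observe()["opening"])
c=cam("scene");save(c,"s3.png",(300,100,500,300),3)
```

```text
[0.6207326  0.00394647 0.25925807] [0.006, 0.013, -0.008, -0.002, -0.0, 0.001] [0.006, 0.016, 0.662, -0.002, -0.0, 0.001] 0.045733135439858096
```

View pics/s3.png

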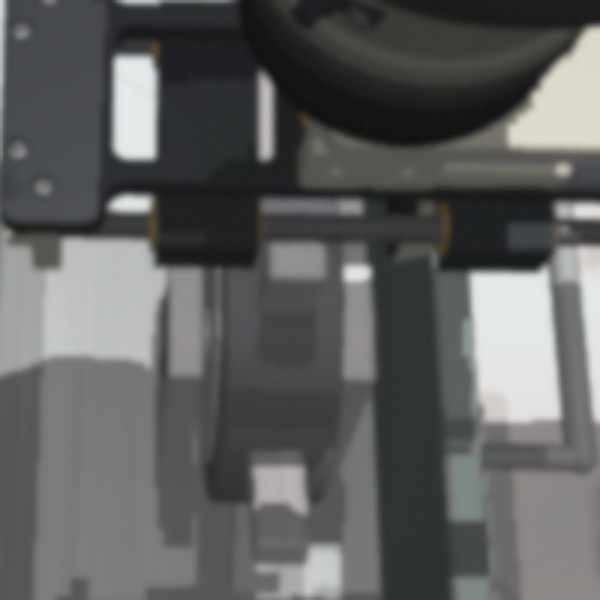

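The crop shows the upright arm tip (300,265) lying between the open fingers at (200,230) and (490,240).

>>> move_arm:
  motion:
    - [0, 0.01, 0.25, 0, 0, 0]
    - [0, 0.01, 0.5, 0, 0, 0]
    - [0, 0.01, 0.66, 0, 0, 0]
    - [0, 0.01, 0.66, 0, 0, 0]

```text
time: 8.05
tool_pos: [0.6224, -0.0082, 0.1968]
tool_rot: [-3.14, 0.169, 1.576]
contact_force: [-0.3, 0.4, 1.1]
opening: 0.0456
grip_force: 0.0
```

>>> move_arm:
  motion:
    - [0, 0, 0, 0, 0, 0]
    - [0, 0, 0, 0, 0, 0]
    - [0, 0, 0, 0, 0, 0]
    - [0, 0, 0, 0, 0, 0]
  fingers: -1
  newtons: 30

```text
time: 8.55
tool_pos: [0.6229, -0.0073, 0.1973]
tool_rot: [-3.141, 0.17, 1.577]
contact_force: [-3.0, 1.1, 4.6]
opening: 0.0194
grip_force: 30.0
```

```bash
cat > lg.py <<'E'
from h import *
o=robot.observe(); F=o["contact_force"];p=o["tool_pos"]-C
th=np.arctan2(p[1],p[2]); Z=R.from_euler('xyz',o["tool_rot"]).as_matrix()[:,2]
g=np.array(o["tool_pos"])-.019*Z-C          # grasp point from axle
lean=np.arctan2(-Z[1],-Z[2])
rec=[o["time"],np.degrees(np.arctan2(g[1],g[2])),np.degrees(lean),np.hypot(g[1],g[2]),*F,*o["torque"],np.cross(g,F)[0],o["grip_force"]]
open("log.txt","a").write(" ".join("%.4f"%x for x in rec)+"\n")
print(np.round(rec,3).tolist(), round(o["tool_pos"][0],4), round(o["opening"],4))
E
python3 lg.py
```

```text
[8.55, 9.011, 9.724, 0.095, -2.981, 1.065, 4.574, -0.011, 0.393, -0.09, -0.032, 30.001] 0.6229 0.0194
```

>>> move_arm:
  motion:
    - [0.027, 0, 0, 0, -0.0111, 0]
    - [0.053, 0, 0.002, 0, -0.0222, 0]
    - [0.079, 0, 0.004, 0, -0.0333, 0]

```text
time: 8.93
tool_pos: [0.6228, 0.0007, 0.1955]
tool_rot: [3.142, 0.277, 1.577]
contact_force: [-3.8, 1.2, 4.1]
opening: 0.02
grip_force: 30.0
```

```bash
python3 lg.py
```

```text
[8.925, 15.186, 15.886, 0.095, -3.832, 1.176, 4.114, -0.038, 0.562, -0.087, -0.005, 30.0] 0.6228 0.02
```

>>> move_arm:
  motion:
    - [0.027, 0, 0, 0, -0.0111, 0]
    - [0.053, 0, 0.002, 0, -0.0222, 0]
    - [0.079, 0, 0.004, 0, -0.0333, 0]

```text
time: 9.3
tool_pos: [0.6228, 0.0083, 0.1929]
tool_rot: [3.141, 0.382, 1.577]
contact_force: [-3.6, 0.7, 4.6]
opening: 0.0199
grip_force: 30.0
```

```bash
python3 lg.py
```

```text
[9.3, 21.23, 21.874, 0.095, -3.576, 0.686, 4.592, -0.011, 0.565, -0.147, 0.097, 30.0] 0.6228 0.0199
```

>>> move_arm:
  motion:
    - [0.027, 0, 0, 0, -0.0111, 0]
    - [0.053, 0, 0.002, 0, -0.0222, 0]
    - [0.079, 0, 0.004, 0, -0.0333, 0]

```text
time: 9.68
tool_pos: [0.6227, 0.0156, 0.1896]
tool_rot: [3.142, 0.486, 1.577]
contact_force: [-4.0, 1.2, 5.1]
opening: 0.02
grip_force: 30.0
```

```bash
python3 lg.py
```

```text
[9.675, 27.251, 27.862, 0.095, -4.042, 1.162, 5.055, -0.02, 0.599, -0.222, 0.122, 30.0] 0.6227 0.02
```

>>> move_arm:
  motion:
    - [0.027, 0, 0, 0, -0.0111, 0]
    - [0.053, 0, 0.002, 0, -0.0222, 0]
    - [0.079, 0, 0.004, 0, -0.0333, 0]

```text
time: 10.05
tool_pos: [0.6227, 0.0224, 0.1855]
tool_rot: [3.142, 0.591, 1.577]
contact_force: [-1.8, 2.0, 5.2]
opening: 0.0197
grip_force: 30.0
```

```bash
python3 lg.py
```

```text
[10.05, 33.276, 33.852, 0.095, -1.849, 2.034, 5.173, -0.004, 0.551, -0.366, 0.108, 30.001] 0.6227 0.0197
```

>>> move_arm:
  motion:
    - [0.027, 0, 0, 0, -0.0111, 0]
    - [0.053, 0, 0.002, 0, -0.0222, 0]
    - [0.079, 0, 0.004, 0, -0.0333, 0]

```text
time: 10.42
tool_pos: [0.6226, 0.0289, 0.1807]
tool_rot: [3.141, 0.695, 1.577]
contact_force: [-3.6, 2.5, 4.1]
opening: 0.0195
grip_force: 30.0
```

```bash
python3 lg.py
```

```text
[10.425, 39.326, 39.839, 0.095, -3.608, 2.548, 4.064, -0.025, 0.475, -0.383, 0.057, 30.0] 0.6226 0.0195
```

>>> move_arm:
  motion:
    - [0.027, 0, 0, 0, -0.0111, 0]
    - [0.053, 0, 0.002, 0, -0.0222, 0]
    - [0.079, 0, 0.004, 0, -0.0333, 0]

```text
time: 10.8
tool_pos: [0.6226, 0.0347, 0.1753]
tool_rot: [3.141, 0.8, 1.577]
contact_force: [-3.4, 2.3, 4.6]
opening: 0.0195
grip_force: 30.0
```

```bash
python3 lg.py
```

```text
[10.8, 45.36, 45.828, 0.095, -3.449, 2.274, 4.575, 0.052, 0.44, -0.434, 0.157, 30.001] 0.6226 0.0195
```

>>> move_arm:
  motion:
    - [-0.04, 0, 0.001, 0, 0.0167, 0]
    - [-0.079, 0, 0.004, 0, 0.0333, 0]
    - [-0.119, 0, 0.009, 0, 0.05, 0]

```text
time: 11.18
tool_pos: [0.6224, 0.0279, 0.1812]
tool_rot: [-3.14, 0.636, 1.58]
contact_force: [-2.5, 8.6, -2.8]
opening: 0.0198
grip_force: 30.0
```

```bash
python3 lg.py
```

```text
[11.175, 38.008, 36.423, 0.094, -2.496, 8.601, -2.826, 1.633, 0.415, -0.178, -0.805, 30.001] 0.6224 0.0198
```

>>> move_arm:
  motion:
    - [-0.04, 0, 0.001, 0, 0.0167, 0]
    - [-0.079, 0, 0.004, 0, 0.0333, 0]
    - [-0.119, 0, 0.009, 0, 0.05, 0]

```text
time: 11.55
tool_pos: [0.6225, 0.018, 0.188]
tool_rot: [-3.14, 0.478, 1.58]
contact_force: [-3.8, 9.2, -0.8]
opening: 0.0199
grip_force: 30.0
```

```bash
python3 lg.py
```

```text
[11.55, 28.916, 27.399, 0.095, -3.766, 9.163, -0.782, 1.665, 0.489, -0.145, -0.795, 30.001] 0.6225 0.0199
```

>>> move_arm:
  motion:
    - [-0.04, 0, 0.001, 0, 0.0167, 0]
    - [-0.079, 0, 0.004, 0, 0.0333, 0]
    - [-0.119, 0, 0.009, 0, 0.05, 0]

```text
time: 11.92
tool_pos: [0.6226, 0.0072, 0.1931]
tool_rot: [-3.14, 0.321, 1.579]
contact_force: [-2.5, 11.4, 0.7]
opening: 0.0202
grip_force: 30.0
```

```bash
python3 lg.py
```

```text
[11.925, 19.837, 18.392, 0.095, -2.46, 11.428, 0.651, 1.687, 0.56, -0.056, -0.998, 30.002] 0.6226 0.0202
```

>>> move_arm:
  motion:
    - [-0.04, 0, 0.001, 0, 0.0167, 0]
    - [-0.079, 0, 0.004, 0, 0.0333, 0]
    - [-0.119, 0, 0.009, 0, 0.05, 0]

```text
time: 12.3
tool_pos: [0.6226, -0.0044, 0.1965]
tool_rot: [-3.14, 0.164, 1.579]
contact_force: [-3.1, 10.3, 3.0]
opening: 0.0196
grip_force: 30.0
```

```bash
python3 lg.py
```

```text
[12.3, 10.734, 9.388, 0.095, -3.062, 10.278, 3.01, 1.687, 0.528, 0.048, -0.905, 30.002] 0.6226 0.0196
```

>>> move_arm:
  motion:
    - [-0.04, 0, 0.001, 0, 0.0167, 0]
    - [-0.079, 0, 0.004, 0, 0.0333, 0]
    - [-0.119, 0, 0.009, 0, 0.05, 0]

```text
time: 12.68
tool_pos: [0.6227, -0.0163, 0.198]
tool_rot: [-3.14, 0.007, 1.578]
contact_force: [-2.6, 10.3, 2.8]
opening: 0.0199
grip_force: 30.0
```

```bash
python3 lg.py
```

```text
[12.675, 1.683, 0.381, 0.095, -2.595, 10.289, 2.758, 1.715, 0.479, 0.081, -0.97, 30.003] 0.6227 0.0199
```

>>> move_arm:
  motion:
    - [-0.04, 0, 0.001, 0, 0.0167, 0]
    - [-0.079, 0, 0.004, 0, 0.0333, 0]
    - [-0.119, 0, 0.009, 0, 0.05, 0]

```text
time: 13.05
tool_pos: [0.6228, -0.0284, 0.1976]
tool_rot: [-3.14, -0.15, 1.578]
contact_force: [-3.1, 9.9, 4.6]
opening: 0.0197
grip_force: 30.0
```

```bash
python3 lg.py
```

```text
[13.05, -7.369, -8.622, 0.095, -3.055, 9.895, 4.634, 1.707, 0.431, 0.137, -0.991, 30.003] 0.6228 0.0197
```

>>> move_arm:
  motion:
    - [-0.04, 0, 0.001, 0, 0.0167, 0]
    - [-0.079, 0, 0.004, 0, 0.0333, 0]
    - [-0.119, 0, 0.009, 0, 0.05, 0]

```text
time: 13.42
tool_pos: [0.6229, -0.0401, 0.1954]
tool_rot: [-3.14, -0.308, 1.578]
contact_force: [-3.2, 9.7, 5.5]
opening: 0.0195
grip_force: 30.0
```

```bash
python3 lg.py
```

```text
[13.425, -16.378, -17.624, 0.095, -3.207, 9.675, 5.539, 1.728, 0.369, 0.255, -1.034, 30.003] 0.6229 0.0195
```

>>> move_arm:
  motion:
    - [-0.04, 0, 0.001, 0, 0.0167, 0]
    - [-0.079, 0, 0.004, 0, 0.0333, 0]
    - [-0.119, 0, 0.009, 0, 0.05, 0]

```text
time: 13.8
tool_pos: [0.623, -0.0515, 0.1913]
tool_rot: [-3.14, -0.465, 1.578]
contact_force: [-3.2, 8.2, 5.8]
opening: 0.0194
grip_force: 30.0
```

```bash
python3 lg.py
```

```text
[13.8, -25.418, -26.626, 0.095, -3.194, 8.231, 5.798, 1.724, 0.317, 0.229, -0.948, 30.003] 0.623 0.0194
```

>>> move_arm:
  motion:
    - [-0.04, 0, 0.001, 0, 0.0167, 0]
    - [-0.079, 0, 0.004, 0, 0.0333, 0]
    - [-0.119, 0, 0.009, 0, 0.05, 0]

```text
time: 14.18
tool_pos: [0.623, -0.062, 0.1854]
tool_rot: [-3.14, -0.622, 1.578]
contact_force: [-4.0, 7.2, 7.8]
opening: 0.0193
grip_force: 30.0
```

```bash
python3 lg.py
```

```text
[14.175, -34.435, -35.628, 0.096, -4.015, 7.237, 7.764, 1.777, 0.219, 0.268, -0.991, 30.003] 0.623 0.0193
```

>>> move_arm:
  motion:
    - [-0.04, 0, 0.001, 0, 0.0167, 0]
    - [-0.079, 0, 0.004, 0, 0.0333, 0]
    - [-0.119, 0, 0.009, 0, 0.05, 0]

```text
time: 14.55
tool_pos: [0.6231, -0.0717, 0.1779]
tool_rot: [-3.14, -0.779, 1.578]
contact_force: [-2.3, 5.4, 8.5]
opening: 0.0197
grip_force: 30.0
```

```bash
python3 lg.py
```

```text
[14.55, -43.578, -44.607, 0.096, -2.268, 5.375, 8.531, 1.604, 0.202, 0.266, -0.936, 30.002] 0.6231 0.0197
```

>>> move_arm:
  motion:
    - [0.04, 0, 0.001, 0, -0.0167, 0]
    - [0.079, 0, 0.004, 0, -0.0333, 0]
    - [0.119, 0, 0.009, 0, -0.05, 0]

```text
time: 14.92
tool_pos: [0.6228, -0.065, 0.1831]
tool_rot: [-3.139, -0.61, 1.575]
contact_force: [-2.4, -4.1, -6.9]
opening: 0.0196
grip_force: 30.0
```

```bash
python3 lg.py
```

```text
[14.925, -36.558, -34.957, 0.095, -2.353, -4.061, -6.909, -1.761, 0.23, 0.136, 0.704, 29.999] 0.6228 0.0196
```

>>> move_arm:
  motion:
    - [0.04, 0, 0.001, 0, -0.0167, 0]
    - [0.079, 0, 0.004, 0, -0.0333, 0]
    - [0.119, 0, 0.009, 0, -0.05, 0]

```text
time: 15.3
tool_pos: [0.6227, -0.0548, 0.1895]
tool_rot: [-3.14, -0.453, 1.576]
contact_force: [-2.5, -5.1, -7.9]
opening: 0.0197
grip_force: 30.0
```

```bash
python3 lg.py
```

```text
[15.3, -27.529, -25.945, 0.095, -2.496, -5.108, -7.857, -1.862, 0.242, 0.038, 0.779, 29.999] 0.6227 0.0197
```

>>> move_arm:
  motion:
    - [0.04, 0, 0.001, 0, -0.0167, 0]
    - [0.079, 0, 0.004, 0, -0.0333, 0]
    - [0.119, 0, 0.009, 0, -0.05, 0]

```text
time: 15.68
tool_pos: [0.6226, -0.0437, 0.1941]
tool_rot: [-3.14, -0.296, 1.577]
contact_force: [-1.0, -5.4, -7.6]
opening: 0.0197
grip_force: 30.0
```

```bash
python3 lg.py
```

```text
[15.675, -18.54, -16.959, 0.095, -0.98, -5.405, -7.606, -1.809, 0.182, -0.046, 0.718, 29.998] 0.6226 0.0197
```

>>> move_arm:
  motion:
    - [0.04, 0, 0.001, 0, -0.0167, 0]
    - [0.079, 0, 0.004, 0, -0.0333, 0]
    - [0.119, 0, 0.009, 0, -0.05, 0]

```text
time: 16.05
tool_pos: [0.6226, -0.0322, 0.1969]
tool_rot: [-3.14, -0.139, 1.577]
contact_force: [-2.0, -6.2, -7.6]
opening: 0.0198
grip_force: 30.0
```

```bash
python3 lg.py
```

```text
[16.05, -9.562, -7.972, 0.095, -1.954, -6.158, -7.571, -1.708, 0.16, -0.091, 0.697, 29.998] 0.6226 0.0198
```

>>> move_arm:
  motion:
    - [0.04, 0, 0.001, 0, -0.0167, 0]
    - [0.079, 0, 0.004, 0, -0.0333, 0]
    - [0.119, 0, 0.009, 0, -0.05, 0]

```text
time: 16.42
tool_pos: [0.6225, -0.0202, 0.1979]
tool_rot: [-3.14, 0.018, 1.577]
contact_force: [-0.7, -6.7, -7.1]
opening: 0.02
grip_force: 30.0
```

```bash
python3 lg.py
```

```text
[16.425, -0.551, 1.013, 0.095, -0.689, -6.651, -7.102, -1.55, 0.108, -0.12, 0.638, 29.997] 0.6225 0.02
```

>>> move_arm:
  motion:
    - [0.04, 0, 0.001, 0, -0.0167, 0]
    - [0.079, 0, 0.004, 0, -0.0333, 0]
    - [0.119, 0, 0.009, 0, -0.05, 0]

```text
time: 16.8
tool_pos: [0.6224, -0.0084, 0.1971]
tool_rot: [-3.141, 0.175, 1.577]
contact_force: [-0.9, -7.4, -7.2]
opening: 0.0198
grip_force: 30.0
```

```bash
python3 lg.py
```

```text
[16.8, 8.425, 10.0, 0.095, -0.878, -7.364, -7.19, -1.429, 0.037, -0.154, 0.591, 29.997] 0.6224 0.0198
```

>>> move_arm:
  motion:
    - [0.04, 0, 0.001, 0, -0.0167, 0]
    - [0.079, 0, 0.004, 0, -0.0333, 0]
    - [0.119, 0, 0.009, 0, -0.05, 0]

```text
time: 17.18
tool_pos: [0.6223, 0.0032, 0.1943]
tool_rot: [-3.141, 0.331, 1.578]
contact_force: [-1.3, -8.8, -5.8]
opening: 0.0197
grip_force: 30.0
```

```bash
python3 lg.py
```

```text
[17.175, 17.463, 18.986, 0.095, -1.314, -8.778, -5.815, -1.213, -0.02, -0.079, 0.627, 29.997] 0.6223 0.0197
```

>>> move_arm:
  motion:
    - [0.04, 0, 0.001, 0, -0.0167, 0]
    - [0.079, 0, 0.004, 0, -0.0333, 0]
    - [0.119, 0, 0.009, 0, -0.05, 0]

```text
time: 17.55
tool_pos: [0.6222, 0.0142, 0.1898]
tool_rot: [-3.141, 0.488, 1.578]
contact_force: [-1.0, -9.4, -6.7]
opening: 0.0197
grip_force: 30.0
```

```bash
python3 lg.py
```

```text
[17.55, 26.471, 27.972, 0.095, -1.036, -9.376, -6.74, -1.09, -0.026, -0.061, 0.509, 29.996] 0.6222 0.0197
```

>>> move_arm:
  motion:
    - [0.04, 0, 0.001, 0, -0.0167, 0]
    - [0.079, 0, 0.004, 0, -0.0333, 0]
    - [0.119, 0, 0.009, 0, -0.05, 0]

```text
time: 17.92
tool_pos: [0.6222, 0.0244, 0.1837]
tool_rot: [-3.141, 0.645, 1.578]
contact_force: [-1.4, -10.4, -5.1]
opening: 0.0198
grip_force: 30.0
```

```bash
python3 lg.py
```

```text
[17.925, 35.484, 36.962, 0.094, -1.365, -10.395, -5.109, -0.945, 0.06, -0.119, 0.519, 29.996] 0.6222 0.0198
```

>>> move_arm:
  motion:
    - [0.04, 0, 0.001, 0, -0.0167, 0]
    - [0.079, 0, 0.004, 0, -0.0333, 0]
    - [0.119, 0, 0.009, 0, -0.05, 0]

```text
time: 18.3
tool_pos: [0.6221, 0.0334, 0.176]
tool_rot: [-3.141, 0.802, 1.577]
contact_force: [-1.6, -10.4, -4.8]
opening: 0.0199
grip_force: 30.0
```

```bash
python3 lg.py
```

```text
[18.3, 44.503, 45.944, 0.094, -1.618, -10.443, -4.8, -0.78, -0.006, -0.124, 0.385, 29.996] 0.6221 0.0199
```

```bash
cat > fit.py <<'E'
from h import *
from scipy.optimize import least_squares
L=np.loadtxt("log.txt"); 
def data():
    t,ga,le,rg=L[:,0],np.radians(L[:,1]),np.radians(L[:,2]),L[:,3]
    F=L[:,4:7];Q=L[:,7:10]
    return t,ga,le,rg,F,Q
t,ga,le,rg,F,Q=data()
s=np.r_[0,np.sign(np.diff(ga))]
k=s!=0
if len(sys.argv)>1: k&=t>float(sys.argv[1])
off=np.zeros(len(t))   # arm offset added in later grips
try: off=np.radians(np.loadtxt("off.txt"))[:len(t)]
except OSError: pass
d=np.c_[0*ga,np.sin(ga),np.cos(ga)]
tz=np.c_[0*le,np.sin(le),np.cos(le)]
def model(p,Ls):
    S=d*rg[:,None]+tz*Ls
    M=Q[:,0]+np.cross(S,F)[:,0]
    return M
for Ls in (.13,.14,.15,.16,.17,.18,.2,None):
    if Ls is None:
        f=lambda p:(model(p,p[3])-(s*p[0]-p[1]*np.cos(ga+off)-p[2]*np.sin(ga+off)))[k]
        r=least_squares(f,[.48,.3,.1,.16])
    else:
        f=lambda p:(model(p,Ls)-(s*p[0]-p[1]*np.cos(ga+off)-p[2]*np.sin(ga+off)))[k]
        r=least_squares(f,[.48,.3,.1])
    p=r.x; J=np.linalg.inv(r.jac.T@r.jac)*(r.fun@r.fun)/(k.sum()-len(p))
    print(Ls,"D %.3f amp %.3f phi %.1f"%(p[0],np.hypot(p[1],p[2]),np.degrees(np.arctan2(p[2],p[1]))),p[3:],"rms %.3f"%np.sqrt(np.mean(r.fun**2)),"sd",np.sqrt(np.diag(J)).round(3))
print(np.round(np.c_[np.degrees(ga+off),s,model(0,.16)][k],2).tolist())
# lever from y/z components
E
python3 fit.py
```

```text
0.13 D 0.275 amp 0.384 phi -43.5 [] rms 0.106 sd [0.024 0.026 0.053]
0.14 D 0.350 amp 0.388 phi -37.8 [] rms 0.108 sd [0.024 0.026 0.054]
0.15 D 0.424 amp 0.396 phi -32.3 [] rms 0.113 sd [0.025 0.028 0.057]
0.16 D 0.498 amp 0.408 phi -27.0 [] rms 0.122 sd [0.027 0.03  0.061]
0.17 D 0.573 amp 0.422 phi -22.0 [] rms 0.133 sd [0.03  0.032 0.066]
0.18 D 0.647 amp 0.440 phi -17.4 [] rms 0.146 sd [0.033 0.035 0.073]
0.2 D 0.796 amp 0.483 phi -9.3 [] rms 0.175 sd [0.039 0.043 0.088]
None D 0.279 amp 0.385 phi -43.2 [0.13053595] rms 0.106 sd [0.087 0.042 0.062 0.011]
[[15.19, 1.0, -0.04], [21.23, 1.0, 0.26], [27.25, 1.0, 0.32], [33.28, 1.0, 0.29], [39.33, 1.0, 0.14], [45.36, 1.0, 0.48], [38.01, -1.0, -0.55], [28.92, -1.0, -0.49], [19.84, -1.0, -1.01], [10.73, -1.0, -0.76], [1.68, -1.0, -0.9], [-7.37, -1.0, -0.96], [-16.38, -1.0, -1.05], [-25.42, -1.0, -0.82], [-34.43, -1.0, -0.88], [-43.58, -1.0, -0.9], [-36.56, 1.0, 0.11], [-27.53, 1.0, 0.2], [-18.54, 1.0, 0.09], [-9.56, 1.0, 0.13], [-0.55, 1.0, 0.13], [8.43, 1.0, 0.12], [17.46, 1.0, 0.44], [26.47, 1.0, 0.24], [35.48, 1.0, 0.41], [44.5, 1.0, 0.22]]
```

>>> move_arm:
  motion:
    - [0, 0, 0, 0, 0, 0]
    - [0, 0, 0, 0, 0, 0]
    - [0, 0, 0, 0, 0, 0]
    - [0, 0, 0, 0, 0, 0]
  fingers: 0

```text
time: 18.8
tool_pos: [0.6229, 0.0341, 0.1763]
tool_rot: [3.14, 0.797, 1.576]
contact_force: [0.1, -1.0, 0.1]
opening: 0.0456
grip_force: 0.0
```

>>> move_arm:
  motion:
    - [0, 0, -0.25, 0, 0, 0]
    - [0, 0, -0.5, 0, 0, 0]
    - [0, 0, -0.67, 0, 0, 0]
    - [0, 0, -0.67, 0, 0, 0]

```text
time: 19.3
tool_pos: [0.6228, 0.0827, 0.2233]
tool_rot: [3.139, 0.797, 1.576]
contact_force: [-0.1, 0.7, -0.7]
opening: 0.0458
grip_force: 0.0
```

Run:
```python
from h import *
O=obs(); print(O[:3,3],robot.observe()["opening"])
G=[row(O,grip(np.radians(45.5-60*i/7),.143)) for i in range(1,8)];G[-1]=row(O,grip(np.radians(-14.8),.143))
for g in G: print(g)
```

```text
[0.62277884 0.08270257 0.2233218 ] 0.04575652016608486
[-0.203, -0.009, 0.022, 0.002, 0.048, -0.001]
[-0.411, -0.01, 0.07, 0.001, 0.096, -0.001]
[-0.61, -0.011, 0.149, 0.001, 0.144, -0.001]
[-0.795, -0.012, 0.256, 0.001, 0.191, -0.0]
[-0.962, -0.014, 0.39, 0.001, 0.239, -0.0]
[-1.107, -0.015, 0.547, 0.0, 0.286, -0.0]
[-1.231, -0.017, 0.73, -0.0, 0.336, 0.0]
```

Run:
```python
from h import *
for n in("top","scene"):
    W=cloud(cam(n));X,Y,Z=W[...,0],W[...,1],W[...,2]
    rr=np.hypot(Y-C[1],Z-C[2]);an=np.degrees(np.arctan2(Y-C[1],Z-C[2]))
    m=(abs(X-.6225)<.009)&(rr>.1055)&(rr<.1105)&(abs(an+15)<12)
    print(n,m.sum(), np.percentile(an[m],[3,50,97]).round(1) if m.sum() else '', np.percentile(X[m],[3,97]).round(4) if m.sum() else '')
    m=(abs(X-.6225)<.009)&(rr>.075)&(rr<.104)&(abs(an+15)<15)
    print(m.sum(), np.percentile(an[m],[3,50,97]).round(1) if m.sum() else '')
```

```text
top 176 [-15.7 -12.1  -9. ] [0.6137 0.6311]
126 [-9.1 -8.4 -7.5]
scene 186 [-15.2 -11.4  -8.5] [0.6145 0.6311]
312 [-9.2 -8.1 -6.6]
```

>>> move_arm:
  motion:
    - [-0.203, 0, 0.022, 0, 0.048, 0]
    - [-0.411, 0, 0.07, 0, 0.096, 0]
    - [-0.61, 0, 0.149, 0, 0.144, 0]
    - [-0.795, 0, 0.256, 0, 0.191, 0]
    - [-0.962, 0, 0.39, 0, 0.239, 0]
    - [-0.962, 0, 0.39, 0, 0.239, 0]

```text
time: 20.15
tool_pos: [0.6227, -0.0183, 0.264]
tool_rot: [-3.141, 0.046, 1.569]
contact_force: [0.3, -0.2, -0.0]
opening: 0.0456
grip_force: 0.0
```

Run:
```python
from h import *
O=obs(); print(O[:3,3])
for a in(-14,-15,-16):print(row(O,grip(np.radians(a),.143)))
```

```text
[ 0.62265564 -0.01828513  0.26396167]
[-0.351, -0.006, 0.048, -0.0, 0.093, -0.003]
[-0.375, -0.006, 0.056, -0.0, 0.098, -0.003]
[-0.399, -0.006, 0.064, -0.0, 0.104, -0.003]
```

>>> move_arm:
  motion:
    - [-0.15, 0, 0.02, 0, 0.04, 0]
    - [-0.303, 0, 0.032, 0, 0.082, 0]
    - [-0.303, 0, 0.032, 0, 0.082, 0]

```text
time: 20.52
tool_pos: [0.6225, -0.046, 0.2604]
tool_rot: [-3.137, -0.211, 1.572]
contact_force: [0.6, 0.0, -0.4]
opening: 0.0461
grip_force: 0.0
```

Run:
```python
from h import *
O=obs(); print(O[:3,3])
print(row(O,grip(np.radians(-12),.143)),row(O,grip(np.radians(-12),.074)))
```

```text
[ 0.62253013 -0.04601322  0.2603535 ]
[-0.023, -0.005, -0.021, -0.001, -0.001, -0.002] [-0.025, -0.002, 0.669, -0.001, -0.001, -0.002]
```

>>> move_arm:
  motion:
    - [-0.02, 0, 0.2, 0, 0, 0]
    - [-0.02, 0, 0.45, 0, 0, 0]
    - [-0.02, 0, 0.67, 0, 0, 0]
    - [-0.02, 0, 0.67, 0, 0, 0]

```text
time: 21.02
tool_pos: [0.6218, -0.0294, 0.1943]
tool_rot: [-3.136, -0.211, 1.578]
contact_force: [-0.1, 1.1, 0.2]
opening: 0.046
grip_force: 0.0
```

>>> move_arm:
  motion:
    - [0, 0, 0, 0, 0, 0]
    - [0, 0, 0, 0, 0, 0]
    - [0, 0, 0, 0, 0, 0]
    - [0, 0, 0, 0, 0, 0]
  fingers: -1
  newtons: 40

```text
time: 21.52
tool_pos: [0.6231, -0.0316, 0.1971]
tool_rot: [3.141, -0.211, 1.577]
contact_force: [-1.3, 0.4, 4.3]
opening: 0.0196
grip_force: 40.0
```

```bash
python3 lg.py
```

```text
[21.525, -10.046, -12.088, 0.095, -1.291, 0.424, 4.301, -0.067, 0.327, 0.051, -0.111, 40.001] 0.6231 0.0196
```

>>> move_arm:
  motion:
    - [0.04, 0, 0.001, 0, -0.0167, 0]
    - [0.079, 0, 0.004, 0, -0.0333, 0]
    - [0.119, 0, 0.009, 0, -0.05, 0]

```text
time: 21.9
tool_pos: [0.623, -0.0197, 0.198]
tool_rot: [-3.141, -0.052, 1.576]
contact_force: [-0.3, 0.4, -3.5]
opening: 0.0198
grip_force: 40.0
```

```bash
python3 lg.py
```

```text
[21.9, -1.045, -3.007, 0.095, -0.279, 0.444, -3.536, -0.087, 0.009, 0.062, -0.036, 39.999] 0.623 0.0198
```

>>> move_arm:
  motion:
    - [0.04, 0, 0.001, 0, -0.0167, 0]
    - [0.079, 0, 0.004, 0, -0.0333, 0]
    - [0.119, 0, 0.009, 0, -0.05, 0]

```text
time: 22.28
tool_pos: [0.6229, -0.0078, 0.1971]
tool_rot: [-3.141, 0.105, 1.577]
contact_force: [2.1, -0.7, -6.4]
opening: 0.0196
grip_force: 40.0
```

```bash
python3 lg.py
```

```text
[22.275, 7.965, 5.994, 0.095, 2.138, -0.718, -6.367, -0.011, -0.171, 0.024, -0.016, 39.997] 0.6229 0.0196
```

>>> move_arm:
  motion:
    - [0.04, 0, 0.001, 0, -0.0167, 0]
    - [0.079, 0, 0.004, 0, -0.0333, 0]
    - [0.119, 0, 0.009, 0, -0.05, 0]

```text
time: 22.65
tool_pos: [0.6228, 0.0037, 0.1943]
tool_rot: [-3.14, 0.262, 1.577]
contact_force: [1.2, -3.5, -9.7]
opening: 0.0195
grip_force: 40.0
```

```bash
python3 lg.py
```

```text
[22.65, 16.959, 14.995, 0.095, 1.211, -3.461, -9.747, 0.119, -0.367, 0.147, 0.044, 39.996] 0.6228 0.0195
```

>>> move_arm:
  motion:
    - [0.04, 0, 0.001, 0, -0.0167, 0]
    - [0.079, 0, 0.004, 0, -0.0333, 0]
    - [0.119, 0, 0.009, 0, -0.05, 0]

```text
time: 23.02
tool_pos: [0.6227, 0.0146, 0.1897]
tool_rot: [-3.139, 0.419, 1.577]
contact_force: [2.8, -5.6, -12.4]
opening: 0.02
grip_force: 40.0
```

```bash
python3 lg.py
```

```text
[23.025, 25.929, 24.001, 0.095, 2.844, -5.569, -12.362, 0.329, -0.606, 0.296, -0.038, 39.995] 0.6227 0.02
```

>>> move_arm:
  motion:
    - [0.04, 0, 0.001, 0, -0.0167, 0]
    - [0.079, 0, 0.004, 0, -0.0333, 0]
    - [0.119, 0, 0.009, 0, -0.05, 0]

```text
time: 23.4
tool_pos: [0.6226, 0.0247, 0.1836]
tool_rot: [-3.138, 0.576, 1.578]
contact_force: [3.5, -9.1, -14.6]
opening: 0.0196
grip_force: 40.0
```

```bash
python3 lg.py
```

```text
[23.4, 34.908, 33.005, 0.094, 3.476, -9.136, -14.557, 0.506, -0.731, 0.434, -0.079, 39.994] 0.6226 0.0196
```

>>> move_arm:
  motion:
    - [0.04, 0, 0.001, 0, -0.0167, 0]
    - [0.079, 0, 0.004, 0, -0.0333, 0]
    - [0.119, 0, 0.009, 0, -0.05, 0]

```text
time: 23.78
tool_pos: [0.6225, 0.0337, 0.176]
tool_rot: [-3.137, 0.733, 1.579]
contact_force: [3.6, -12.7, -15.6]
opening: 0.0197
grip_force: 40.0
```

```bash
python3 lg.py
```

```text
[23.775, 43.847, 42.007, 0.094, 3.584, -12.666, -15.586, 0.818, -0.736, 0.659, -0.157, 39.994] 0.6225 0.0197
```

>>> move_arm:
  motion:
    - [-0.04, 0, 0.001, 0, 0.0167, 0]
    - [-0.079, 0, 0.004, 0, 0.0333, 0]
    - [-0.119, 0, 0.009, 0, 0.05, 0]
  newtons: 25

```text
time: 24.15
tool_pos: [0.6219, 0.0267, 0.1823]
tool_rot: [-3.136, 0.569, 1.58]
contact_force: [2.3, -0.0, -16.5]
opening: 0.0194
grip_force: 25.0
```

```bash
python3 lg.py
```

```text
[24.15, 36.216, 32.62, 0.095, 2.265, -0.037, -16.483, 1.683, -0.335, 0.357, -0.919, 24.985] 0.6219 0.0194
```

>>> move_arm:
  motion:
    - [-0.04, 0, 0.001, 0, 0.0167, 0]
    - [-0.079, 0, 0.004, 0, 0.0333, 0]
    - [-0.119, 0, 0.009, 0, 0.05, 0]

```text
time: 24.52
tool_pos: [0.622, 0.0167, 0.1888]
tool_rot: [-3.137, 0.412, 1.579]
contact_force: [0.9, 3.6, -12.0]
opening: 0.0199
grip_force: 25.0
```

```bash
python3 lg.py
```

```text
[24.525, 27.243, 23.602, 0.095, 0.861, 3.615, -11.983, 1.508, -0.269, 0.258, -0.824, 24.987] 0.622 0.0199
```

>>> move_arm:
  motion:
    - [-0.04, 0, 0.001, 0, 0.0167, 0]
    - [-0.079, 0, 0.004, 0, 0.0333, 0]
    - [-0.119, 0, 0.009, 0, 0.05, 0]

```text
time: 24.9
tool_pos: [0.6221, 0.0059, 0.1937]
tool_rot: [-3.138, 0.255, 1.578]
contact_force: [-1.0, 6.0, -7.7]
opening: 0.0201
grip_force: 25.0
```

```bash
python3 lg.py
```

```text
[24.9, 18.253, 14.595, 0.095, -1.014, 5.973, -7.661, 1.249, -0.079, 0.154, -0.766, 24.99] 0.6221 0.0201
```

>>> move_arm:
  motion:
    - [-0.04, 0, 0.001, 0, 0.0167, 0]
    - [-0.079, 0, 0.004, 0, 0.0333, 0]
    - [-0.119, 0, 0.009, 0, 0.05, 0]

```text
time: 25.28
tool_pos: [0.6222, -0.0055, 0.1969]
tool_rot: [-3.139, 0.098, 1.578]
contact_force: [-1.1, 7.7, -4.2]
opening: 0.0196
grip_force: 25.0
```

```bash
python3 lg.py
```

```text
[25.275, 9.278, 5.591, 0.095, -1.135, 7.729, -4.193, 1.149, 0.165, 0.157, -0.789, 24.993] 0.6222 0.0196
```

>>> move_arm:
  motion:
    - [-0.04, 0, 0.001, 0, 0.0167, 0]
    - [-0.079, 0, 0.004, 0, 0.0333, 0]
    - [-0.119, 0, 0.009, 0, 0.05, 0]

```text
time: 25.65
tool_pos: [0.6223, -0.0174, 0.1981]
tool_rot: [-3.139, -0.059, 1.578]
contact_force: [-2.2, 8.2, -0.3]
opening: 0.02
grip_force: 25.0
```

```bash
python3 lg.py
```

```text
[25.65, 0.289, -3.406, 0.095, -2.23, 8.164, -0.288, 0.987, 0.432, 0.164, -0.777, 24.995] 0.6223 0.02
```

>>> move_arm:
  motion:
    - [-0.04, 0, 0.001, 0, 0.0167, 0]
    - [-0.079, 0, 0.004, 0, 0.0333, 0]
    - [-0.119, 0, 0.009, 0, 0.05, 0]

```text
time: 26.02
tool_pos: [0.6224, -0.0293, 0.1976]
tool_rot: [-3.14, -0.216, 1.578]
contact_force: [-4.7, 8.1, 3.6]
opening: 0.0199
grip_force: 25.0
```

```bash
python3 lg.py
```

```text
[26.025, -8.678, -12.395, 0.095, -4.683, 8.093, 3.566, 0.965, 0.679, 0.228, -0.813, 24.997] 0.6224 0.0199
```

>>> move_arm:
  motion:
    - [-0.04, 0, 0.001, 0, 0.0167, 0]
    - [-0.079, 0, 0.004, 0, 0.0333, 0]
    - [-0.119, 0, 0.009, 0, 0.05, 0]

```text
time: 26.4
tool_pos: [0.6228, -0.041, 0.1952]
tool_rot: [3.142, -0.373, 1.579]
contact_force: [-4.1, 6.2, 7.8]
opening: 0.0201
grip_force: 25.0
```

```bash
python3 lg.py
```

```text
[26.4, -17.666, -21.374, 0.095, -4.102, 6.247, 7.826, 0.993, 0.749, 0.375, -0.794, 25.001] 0.6228 0.0201
```

>>> move_arm:
  motion:
    - [-0.04, 0, 0.001, 0, 0.0167, 0]
    - [-0.079, 0, 0.004, 0, 0.0333, 0]
    - [-0.119, 0, 0.009, 0, 0.05, 0]

```text
time: 26.78
tool_pos: [0.6231, -0.0523, 0.1909]
tool_rot: [3.14, -0.53, 1.579]
contact_force: [-4.2, 4.9, 12.4]
opening: 0.0198
grip_force: 25.0
```

```bash
python3 lg.py
python3 - <<'E'
import numpy as np
L=np.loadtxt("log.txt"); np.savetxt("off.txt",np.where(L[:,0]>21,60.,0.))
E
python3 fit.py; python3 fit.py 21
```

```text
[26.775, -26.684, -30.349, 0.096, -4.159, 4.924, 12.361, 1.22, 0.829, 0.515, -0.95, 25.006] 0.6231 0.0198
0.13 D 0.367 amp 0.322 phi 6.5 [] rms 0.199 sd [0.032 0.045 0.052]
0.14 D 0.428 amp 0.348 phi 10.9 [] rms 0.201 sd [0.033 0.045 0.053]
0.15 D 0.488 amp 0.375 phi 14.6 [] rms 0.206 sd [0.034 0.046 0.054]
0.16 D 0.549 amp 0.404 phi 17.9 [] rms 0.215 sd [0.035 0.048 0.057]
0.17 D 0.610 amp 0.434 phi 20.7 [] rms 0.227 sd [0.037 0.051 0.06 ]
0.18 D 0.670 amp 0.465 phi 23.1 [] rms 0.241 sd [0.039 0.054 0.063]
0.2 D 0.791 amp 0.529 phi 27.1 [] rms 0.275 sd [0.045 0.062 0.072]
None D 0.364 amp 0.321 phi 6.3 [0.12957465] rms 0.199 sd [0.08  0.052 0.064 0.012]
[[15.19, 1.0, -0.04], [21.23, 1.0, 0.26], [27.25, 1.0, 0.32], [33.28, 1.0, 0.29], [39.33, 1.0, 0.14], [45.36, 1.0, 0.48], [38.01, -1.0, -0.55], [28.92, -1.0, -0.49], [19.84, -1.0, -1.01], [10.73, -1.0, -0.76], [1.68, -1.0, -0.9], [-7.37, -1.0, -0.96], [-16.38, -1.0, -1.05], [-25.42, -1.0, -0.82], [-34.43, -1.0, -0.88], [-43.58, -1.0, -0.9], [-36.56, 1.0, 0.11], [-27.53, 1.0, 0.2], [-18.54, 1.0, 0.09], [-9.56, 1.0, 0.13], [-0.55, 1.0,
[... 599 characters left out ...]
85 sd [0.061 0.168 0.076]
0.16 D 0.467 amp 0.781 phi 10.7 [] rms 0.204 sd [0.067 0.185 0.084]
0.17 D 0.507 amp 0.798 phi 13.5 [] rms 0.223 sd [0.073 0.202 0.091]
0.18 D 0.547 amp 0.817 phi 16.1 [] rms 0.241 sd [0.079 0.219 0.099]
0.2 D 0.626 amp 0.859 phi 21.0 [] rms 0.280 sd [0.092 0.253 0.115]
None D 0.087 amp 0.727 phi -19.6 [0.06400391] rms 0.071 sd [0.049 0.068 0.053 0.011]
[[49.95, -1.0, -0.39], [58.96, 1.0, -0.16], [67.96, 1.0, -0.02], [76.96, 1.0, 0.3], [85.93, 1.0, 0.3], [94.91, 1.0, 0.38], [103.85, 1.0, 0.5], [96.22, -1.0, -0.65], [87.24, -1.0, -0.61], [78.25, -1.0, -0.75], [69.28, -1.0, -0.94], [60.29, -1.0, -1.09], [51.32, -1.0, -1.24], [42.33, -1.0, -1.19], [33.32, -1.0, -1.41]]
```

```bash
cat > fit2.py <<'E'
from h import *
from scipy.optimize import least_squares
L=np.loadtxt("log.txt");off=np.radians(np.loadtxt("off.txt"))
t,ga,le,rg=L[:,0],np.radians(L[:,1]),np.radians(L[:,2]),L[:,3];F=L[:,4:7];Q=L[:,7:10]
s=np.r_[0,np.sign(np.diff(ga))]; s[off!=np.r_[0,off[:-1]]]=0; k=s!=0
d=np.c_[0*ga,np.sin(ga),np.cos(ga)];tz=np.c_[0*le,np.sin(le),np.cos(le)];ty=np.c_[0*le,np.cos(le),-np.sin(le)]
Ft=(F*ty).sum(1);Fr=(F*tz).sum(1);Mt=(Q*ty).sum(1);Mr=(Q*tz).sum(1)
# Q = r x F, r=-Ls*tz+a*ty+b*x ; component along ty : depends on Fx,Fr
A=np.c_[F[:,0],Fr,np.ones(len(t))];print("Mt~Fx,Fr,1",np.linalg.lstsq(A,Mt,rcond=None)[0].round(3))
A=np.c_[F[:,0],Ft,np.ones(len(t))];print("Mr~Fx,Ft,1",np.linalg.lstsq(A,Mr,rcond=None)[0].round(3))
print(np.c_[t,np.degrees(ga+off),s,Ft,Fr,Q[:,0],F[:,0]].round(2).tolist())
def M(p):
    S=d*rg[:,None]+tz*p[0]+ty*p[1]
    return Q[:,0]+np.cross(S,F)[:,0]
for sel,nm in((k,"all"),(k&(t<21),"g1"),(k&(t>21),"g2")):
    f=lambda p:(M(p)-(s*.48-p[2]*np.cos(ga+off)-p[3]*np.sin(ga+off)))[sel]
    r=least_squares(f,[.16,0,.3,-.2]);p=r.x
    print(nm,p.round(3),"amp %.3f phi %.1f rms %.3f"%(np.hypot(p[2],p[3]),np.degrees(np.arctan2(p[3],p[2])),np.sqrt(np.mean(r.fun**2))))
E
python3 fit2.py
```

```text
Mt~Fx,Fr,1 [-0.113  0.027  0.091]
Mr~Fx,Ft,1 [-0.     0.011  0.005]
[[8.55, 9.01, 0.0, 0.28, 4.69, -0.01, -2.98], [8.93, 15.19, 1.0, 0.0, 4.28, -0.04, -3.83], [9.3, 21.23, 1.0, -1.07, 4.52, -0.01, -3.58], [9.68, 27.25, 1.0, -1.34, 5.01, -0.02, -4.04], [10.05, 33.28, 1.0, -1.19, 5.43, -0.0, -1.85], [10.42, 39.33, 1.0, -0.65, 4.75, -0.02, -3.61], [10.8, 45.36, 1.0, -1.7, 4.82, 0.05, -3.45], [11.18, 38.01, -1.0, 8.6, 2.83, 1.63, -2.5], [11.55, 28.92, -1.0, 8.49, 3.52, 1.67, -3.77], [11.92, 19.84, -1.0, 10.64, 4.22, 1.69, -2.46], [12.3, 10.73, -1.0, 9.65, 4.65, 1.69, -3.06], [12.68, 1.68, -1.0, 10.27, 2.83, 1.71, -2.6], [13.05, -7.37, -1.0, 10.48, 3.1, 1.71, -3.06], [13.42, -16.38, -1.0, 10.9, 2.35, 1.73, -3.21], [13.8, -25.42, -1.0, 9.96, 1.49, 1.72, -3.19], [14.18, -34.43, -1.0, 10.4, 2.1, 1.78, -4.01], [14.55, -43.58, -1.0, 9.82, 2.3, 1.6, -2.27], [14.92, -36.56, 1.0, -7.29, -3.34, -1.76, -2.35], [15.3, -27.53, 1.0, -8.03, -4.83, -1.86, -2.5], [15.68, -18.54, 1.0, -7.39, -5.7, -1.81, -0.98], [16.05, -9.56, 1.0, -7.15, -6.64, -1.71, -1.95], [16.42, -0.55, 1.0, -6.52, -7.22, -1.55, -0.6
[... 443 characters left out ...]
, 85.93, 1.0, -0.06, -13.56, 0.33, 2.84], [23.4, 94.91, 1.0, 0.27, -17.18, 0.51, 3.48], [23.78, 103.85, 1.0, 1.02, -20.06, 0.82, 3.58], [24.15, 96.22, -1.0, 8.85, -13.9, 1.68, 2.27], [24.52, 87.24, -1.0, 8.11, -9.53, 1.51, 0.86], [24.9, 78.25, -1.0, 7.71, -5.91, 1.25, -1.01], [25.28, 69.28, -1.0, 8.1, -3.42, 1.15, -1.13], [25.65, 60.29, -1.0, 8.13, -0.77, 0.99, -2.23], [26.02, 51.32, -1.0, 8.67, 1.75, 0.97, -4.68], [26.4, 42.33, -1.0, 8.67, 5.01, 0.99, -4.1], [26.78, 33.32, -1.0, 10.49, 8.18, 1.22, -4.16]]
all [ 0.145 -0.003  0.363  0.082] amp 0.372 phi 12.7 rms 0.196
g1 [ 0.156  0.001  0.355 -0.189] amp 0.402 phi -28.0 rms 0.118
g2 [ 0.143 -0.031  1.411 -0.329] amp 1.449 phi -13.1 rms 0.058
```

Run:
```python
from h import *
a=cam("top");b=cam("scene")
save(a,"t4.png",(200,180,460,420),2)
for n,c in(("top",a),("scene",b)):
    W=cloud(c);X,Y,Z=W[...,0],W[...,1],W[...,2]
    rr=np.hypot(Y-C[1],Z-C[2]);an=np.degrees(np.arctan2(Y-C[1],Z-C[2]))
    m=(abs(X-.6225)<.009)&(rr>.1055)&(rr<.1105)&(abs(an)<115)
    h,e=np.histogram(an[m],np.arange(-116,117,4)); print(n,[(int(x),int(y)) for x,y in zip(e,h) if y>3])
    p=W[(abs(Z-.157)<.004)&(X>.53)&(X<.58)&(abs(Y+.02)<.15)]; print(np.percentile(p[:,0],[2,50,98]) if len(p) else 0)
    im=c["image"]
```

```text
top [(-36, 11), (-32, 71), (-28, 70), (24, 39), (28, 87), (32, 42), (84, 23), (88, 4)]
[0.54848192 0.5558423  0.5630524 ]
scene [(-36, 9), (-32, 47), (-28, 70), (24, 62), (28, 124), (32, 50), (84, 48), (88, 31), (92, 5)]
[0.54705156 0.55495574 0.56243821]
```

View pics/t4.png

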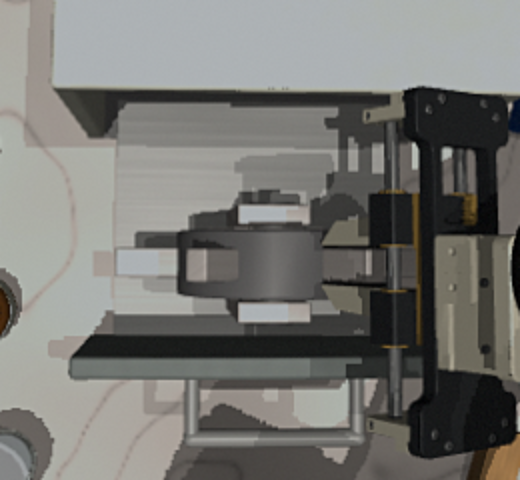

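The crop shows the gripper on the arm at the right (about (340,265)), its rear plate end near the housing's front edge (row 90) but apparently clear; the next arm is at (200,265).

```bash
cat >> fit2.py <<'E'
print("---- biases")
g=(t>21)*1
def res(p,free):
    S=d*rg[:,None]+tz*p[0]+ty*(p[1])
    m=Q[:,0]+np.cross(S,F)[:,0]-np.where(g==1,p[4],p[3])
    th=ga+off; th=np.where(g==1,le+off,ga+np.radians(1.5))
    a=p[5]
    e=(m-(s*.48-a*np.cos(th-p[2])))[k]/.12
    return np.r_[e,(a-.405)/.015,p[3]/free,p[4]/free,(p[1])/.005]
for free in(.001,.1,1):
  for ph in(-1,0,1,2):
    r=least_squares(res,[.16,0,ph,0,0,.4],args=(free,));p=r.x
    try: sd=np.sqrt(np.diag(np.linalg.inv(r.jac.T@r.jac)))
    except Exception: sd=p*0
    print(free,"cost",round(r.cost,1),p.round(3),"phi %.1f sd %.1f"%(np.degrees(p[2]),np.degrees(sd[2])))
E
python3 fit2.py | sed -n '/----/,$p'
```

```text
---- biases
0.001 cost 51.7 [ 0.146 -0.002  0.183  0.    -0.     0.398] phi 10.5 sd 5.4
0.001 cost 51.7 [ 0.146 -0.002  0.183  0.    -0.     0.398] phi 10.5 sd 5.4
0.001 cost 51.7 [ 0.146 -0.002  0.183  0.    -0.     0.398] phi 10.5 sd 5.4
0.001 cost 51.7 [ 0.146 -0.002  0.183  0.    -0.     0.398] phi 10.5 sd 5.4
0.1 cost 26.8 [ 0.154  0.004 -0.247  0.047 -0.322  0.414] phi -14.1 sd 6.9
0.1 cost 26.8 [ 0.154  0.004 -0.247  0.047 -0.322  0.414] phi -14.1 sd 6.9
0.1 cost 26.8 [ 0.154  0.004 -0.247  0.047 -0.322  0.414] phi -14.1 sd 6.9
0.1 cost 26.8 [ 0.154  0.004 -0.247  0.047 -0.322  0.414] phi -14.1 sd 6.9
1 cost 19.3 [ 0.158  0.007 -0.451  0.004 -0.472  0.411] phi -25.9 sd 8.8
1 cost 19.3 [ 0.158  0.007 -0.451  0.004 -0.472  0.411] phi -25.9 sd 8.8
1 cost 19.3 [ 0.158  0.007 -0.451  0.004 -0.472  0.411] phi -25.9 sd 8.8
1 cost 19.3 [ 1.580e-01  7.000e-03  5.832e+00  4.000e-03 -4.710e-01  4.110e-01] phi 334.1 sd 8.8
```

>>> move_arm:
  motion:
    - [0, 0, 0, 0, 0, 0]
    - [0, 0, 0, 0, 0, 0]
    - [0, 0, 0, 0, 0, 0]
    - [0, 0, 0, 0, 0, 0]
  fingers: 0

```text
time: 27.38
tool_pos: [0.6232, -0.0535, 0.1881]
tool_rot: [-3.141, -0.525, 1.576]
contact_force: [0.7, 0.2, 0.1]
opening: 0.0458
grip_force: 0.0
```

>>> move_arm:
  motion:
    - [0, 0, -0.25, 0, 0, 0]
    - [0, 0, -0.5, 0, 0, 0]
    - [0, 0, -0.67, 0, 0, 0]
    - [0, 0, -0.67, 0, 0, 0]

```text
time: 27.88
tool_pos: [0.6239, -0.0879, 0.2471]
tool_rot: [3.14, -0.524, 1.577]
contact_force: [-1.1, -0.0, -0.1]
opening: 0.0459
grip_force: 0.0
```

```bash
cp log.txt log_g12.txt
cat > arms.py <<'E'
from h import *
def arms():
    out=[]
    for n in("top","scene"):
        W=cloud(cam(n));X,Y,Z=W[...,0],W[...,1],W[...,2]
        rr=np.hypot(Y-C[1],Z-C[2]);an=np.degrees(np.arctan2(Y-C[1],Z-C[2]))
        m=(abs(X-.6225)<.009)&(rr>.1055)&(rr<.1105)&(abs(an)<115)
        a=an[m]; z=np.exp(1j*np.radians(a*6)).mean() if m.sum() else 0
        cl=[(round(float((np.percentile(a[abs((a-c))<9],4)+np.percentile(a[abs(a-c)<9],96))/2),1),int((abs(a-c)<9).sum())) for c in range(-110,111,10) if (abs(a-c)<9).sum()>25]
        print(n,m.sum(),"angle mod60",round(float(np.degrees(np.angle(z))/6),1),cl)
if __name__=="__main__": arms()
E
python3 arms.py
python3 - <<'E'
from h import *
o=robot.observe();print(o["qpos"].round(2),o["contact_force"].round(2),o["torque"].round(3));O=obs();print(O[:3,3])
print(row(O,grip(np.radians(-30.5),.143)))
E
```

```text
top 386 angle mod60 -30.0 [(-86.5, 37), (-86.5, 37), (-32.4, 43), (-29.7, 148), (-27.4, 70), (27.4, 82), (29.5, 174), (32.2, 49), (86.5, 27), (86.5, 27)]
scene 461 angle mod60 -30.0 [(-28.7, 124), (-27.1, 81), (27.6, 101), (29.8, 240), (32.2, 83), (86.9, 56), (88.8, 88)]
[-0.49  0.64  1.1   0.46  1.66 -0.51] [ 0.52 -1.2   0.07] [-0.426  0.032 -0.057]
[ 0.62322041 -0.08691529  0.24555877]
[-0.042, -0.012, -0.02, -0.001, 0.002, -0.001]
```

```bash
cat > air.py <<'E'
from h import *
D=[]
for i in range(6):
    robot.read_camera("top");o=robot.observe();D.append(np.r_[o["contact_force"],o["torque"]])
D=np.array(D);print(D.mean(0).round(3),D.std(0).round(3),o["time"]);print(D[:,[1,3]].round(2).tolist())
E
python3 air.py
```

```text
[ 0.383 -0.186 -0.215 -0.398  0.058  0.001] [0.246 0.324 0.493 0.027 0.021 0.032] 28.275
[[-0.29, -0.43], [0.36, -0.4], [-0.22, -0.42], [-0.18, -0.38], [-0.06, -0.41], [-0.73, -0.35]]
```

>>> move_arm:
  motion:
    - [0.204, 0, 0.02, 0, -0.048, 0]
    - [0.411, 0, 0.07, 0, -0.096, 0]
    - [0.61, 0, 0.15, 0, -0.144, 0]
    - [0.7, 0, 0.19, 0, -0.167, 0]
    - [0.7, 0, 0.19, 0, -0.167, 0]
    - [0.7, 0, 0.19, 0, -0.167, 0]

```text
time: 29.02
tool_pos: [0.6229, -0.0178, 0.2645]
tool_rot: [-3.14, -0.002, 1.576]
contact_force: [0.1, 0.2, 0.8]
opening: 0.0457
grip_force: 0.0
```

```bash
python3 air.py
```

```text
[ 0.064 -0.291 -0.047 -0.102  0.063 -0.014] [0.207 0.535 0.297 0.018 0.022 0.041] 29.325
[[-0.38, -0.07], [-0.91, -0.13], [-0.96, -0.11], [0.52, -0.11], [0.17, -0.11], [-0.19, -0.09]]
```

>>> move_arm:
  motion:
    - [0.204, 0, 0.02, 0, -0.048, 0]
    - [0.411, 0, 0.07, 0, -0.096, 0]
    - [0.61, 0, 0.15, 0, -0.144, 0]
    - [0.7, 0, 0.19, 0, -0.167, 0]
    - [0.7, 0, 0.19, 0, -0.167, 0]
    - [0.7, 0, 0.19, 0, -0.167, 0]

```text
time: 30.08
tool_pos: [0.6229, 0.052, 0.2464]
tool_rot: [3.141, 0.523, 1.576]
contact_force: [1.1, -0.1, -0.6]
opening: 0.046
grip_force: 0.0
```

```bash
python3 air.py; python3 arms.py
```

```text
[-0.111 -0.01   0.065  0.229  0.071 -0.002] [0.598 0.408 0.338 0.032 0.037 0.032] 30.375
[[-0.63, 0.25], [0.53, 0.29], [-0.01, 0.22], [0.48, 0.22], [-0.24, 0.19], [-0.19, 0.21]]
top 384 angle mod60 -29.9 [(-86.2, 38), (-86.2, 38), (-32.4, 44), (-29.6, 148), (-27.4, 74), (27.4, 82), (29.5, 171), (32.2, 46), (86.7, 27), (86.7, 27)]
scene 133 angle mod60 -28.0 [(-28.8, 124), (-27.1, 85)]
```

```bash
cat > fit3.py <<'E'
from h import *
from scipy.optimize import least_squares
L=np.loadtxt("log.txt");off=np.radians(np.loadtxt("off.txt"))
t,ga,le,rg=L[:,0],np.radians(L[:,1]),np.radians(L[:,2]),L[:,3];F=L[:,4:7];Q=L[:,7]-(-.09+.63*np.sin(le))
s=np.r_[0,np.sign(np.diff(ga))]; s[off!=np.r_[0,off[:-1]]]=0; k=s!=0
d=np.c_[0*ga,np.sin(ga),np.cos(ga)];tz=np.c_[0*le,np.sin(le),np.cos(le)]
g=t>21; th=np.where(g,le+off,(ga+le)/2+np.radians(2)) # true arm-1 angle, from camera checks
def M(Ls): return Q+np.cross(d*rg[:,None]+tz*Ls,F)[:,0]
for nm,sel in(("all",k),("g1",k&~g),("g2",k&g)):
  for fixed in(0,1):
    def f(p):
        D,a=(p[2],p[3]);e=(M(p[0])-(s*D-a*np.cos(th-p[1])))[sel]/.12
        return np.r_[e,(D-.48)/.01,(a-.405)/.02] if fixed else e
    r=least_squares(f,[.16,-.3,.48,.4]);p=r.x;sd=np.sqrt(np.diag(np.linalg.inv(r.jac.T@r.jac)))
    print(nm,fixed,"Ls %.3f D %.3f a %.3f"%(p[0],p[2],p[3]),"phi %.1f sd %.1f"%(np.degrees(p[1]),np.degrees(sd[1])),"chi2",round(2*r.cost,1),sel.sum())
print(np.c_[np.degrees(th),s,M(.16)].round(2)[k].tolist())
E
python3 fit3.py
```

```text
all 0 Ls 0.147 D 0.404 a 0.411 phi 56.0 sd 4.5 chi2 31.8 40
all 1 Ls 0.156 D 0.475 a 0.422 phi 54.9 sd 4.3 chi2 35.8 40
g1 0 Ls 0.132 D 0.284 a 0.408 phi 64.9 sd 5.9 chi2 21.6 26
g1 1 Ls 0.157 D 0.475 a 0.423 phi 55.8 sd 4.9 chi2 30.6 26
g2 0 Ls 0.116 D 0.296 a 0.278 phi 34.4 sd 22.2 chi2 3.0 14
g2 1 Ls 0.153 D 0.478 a 0.408 phi 50.3 sd 10.8 chi2 5.0 14
[[17.54, 1.0, -0.13], [23.55, 1.0, 0.11], [29.56, 1.0, 0.11], [35.56, 1.0, 0.03], [41.58, 1.0, -0.18], [47.59, 1.0, 0.12], [39.22, -1.0, -0.83], [30.16, -1.0, -0.69], [21.11, -1.0, -1.12], [12.06, -1.0, -0.77], [3.03, -1.0, -0.81], [-6.0, -1.0, -0.78], [-15.0, -1.0, -0.77], [-24.02, -1.0, -0.44], [-33.03, -1.0, -0.42], [-42.09, -1.0, -0.37], [-33.76, 1.0, 0.56], [-24.74, 1.0, 0.57], [-15.75, 1.0, 0.36], [-6.77, 1.0, 0.31], [2.23, 1.0, 0.21], [11.21, 1.0, 0.1], [20.22, 1.0, 0.32], [29.22, 1.0, 0.03], [38.22, 1.0, 0.12], [47.22, 1.0, -0.15], [56.99, 1.0, -0.04], [65.99, 1.0, 0.0], [75.0, 1.0, 0.22], [84.0, 1.0, 0.13], [93.0, 1.0, 0.13], [102.01, 1.0, 0.17], [92.62, -1.0, -0.9], [83.6, -1.0, -0.78], [74.59, -1.0, -0.82], [65.59, -1.0, -0.91], [56.59, -1.0, -0.96], [47.6, -1.0, -1.01], [38.63, -1.0, -0.87], [29.65, -1.0, -1.0]]
```

>>> move_arm:
  motion:
    - [-0.248, 0, 0.022, 0, 0.0556, 0]
    - [-0.489, 0, 0.086, 0, 0.1111, 0]
    - [-0.715, 0, 0.192, 0, 0.1667, 0]

```text
time: 30.85
tool_pos: [0.6235, -0.0189, 0.2669]
tool_rot: [3.138, -0.005, 1.578]
contact_force: [0.7, 0.6, -1.1]
opening: 0.0462
grip_force: 0.0
```

>>> move_arm:
  motion:
    - [-0.248, 0, 0.022, 0, 0.0556, 0]
    - [-0.489, 0, 0.086, 0, 0.1111, 0]
    - [-0.715, 0, 0.192, 0, 0.1667, 0]
    - [-0.715, 0, 0.192, 0, 0.1667, 0]
    - [-0.715, 0, 0.192, 0, 0.1667, 0]

```text
time: 31.48
tool_pos: [0.6235, -0.0902, 0.246]
tool_rot: [-3.141, -0.523, 1.576]
contact_force: [0.3, 1.2, -0.1]
opening: 0.0457
grip_force: 0.0
```

Run:
```python
from h import *
O=obs(); print(O[:3,3],row(O,grip(np.radians(-30),.143)),row(O,grip(np.radians(-30),.075)))
```

```text
[ 0.62351787 -0.09024612  0.24598296] [-0.003, -0.015, 0.0, -0.001, 0.0, -0.001] [-0.002, -0.013, 0.68, -0.001, 0.0, -0.001]
```

Well aligned. Descend and grip.

>>> move_arm:
  motion:
    - [0, -0.01, 0.25, 0, 0, 0]
    - [0, -0.01, 0.5, 0, 0, 0]
    - [0, -0.01, 0.68, 0, 0, 0]
    - [0, -0.01, 0.68, 0, 0, 0]
    - [0, -0.01, 0.68, 0, 0, 0]

```text
time: 32.1
tool_pos: [0.6228, -0.0554, 0.1886]
tool_rot: [3.139, -0.522, 1.58]
contact_force: [0.0, -0.2, -0.9]
opening: 0.0457
grip_force: 0.0
```

>>> move_arm:
  motion:
    - [0, 0, 0, 0, 0, 0]
    - [0, 0, 0, 0, 0, 0]
    - [0, 0, 0, 0, 0, 0]
    - [0, 0, 0, 0, 0, 0]
  fingers: -1
  newtons: 30

```text
time: 32.6
tool_pos: [0.6225, -0.0565, 0.1872]
tool_rot: [3.141, -0.523, 1.577]
contact_force: [1.6, -0.5, 1.1]
opening: 0.0197
grip_force: 30.0
```

```bash
python3 lg.py
```

```text
[32.6, -29.886, -29.974, 0.094, 1.647, -0.505, 1.068, -0.412, -0.031, -0.076, -0.009, 30.001] 0.6225 0.0197
```

>>> move_arm:
  motion:
    - [0.04, 0, 0.001, 0, -0.0167, 0]
    - [0.079, 0, 0.004, 0, -0.0333, 0]
    - [0.118, 0, 0.009, 0, -0.05, 0]

```text
time: 32.98
tool_pos: [0.6225, -0.0458, 0.1922]
tool_rot: [3.141, -0.364, 1.576]
contact_force: [2.0, 0.2, -3.5]
opening: 0.0198
grip_force: 30.0
```

```bash
python3 lg.py
```

```text
[32.975, -20.895, -20.867, 0.094, 1.954, 0.21, -3.468, -0.532, -0.277, -0.095, 0.098, 29.999] 0.6225 0.0198
```

>>> move_arm:
  motion:
    - [0.04, 0, 0.001, 0, -0.0167, 0]
    - [0.079, 0, 0.004, 0, -0.0333, 0]
    - [0.118, 0, 0.009, 0, -0.05, 0]

```text
time: 33.35
tool_pos: [0.6224, -0.0344, 0.1953]
tool_rot: [3.141, -0.207, 1.576]
contact_force: [2.3, -1.1, -3.6]
opening: 0.0199
grip_force: 30.0
```

```bash
python3 lg.py
```

```text
[33.35, -11.885, -11.863, 0.094, 2.335, -1.084, -3.605, -0.552, -0.347, -0.045, 0.169, 29.999] 0.6224 0.0199
```

>>> move_arm:
  motion:
    - [0.04, 0, 0.001, 0, -0.0167, 0]
    - [0.079, 0, 0.004, 0, -0.0333, 0]
    - [0.118, 0, 0.009, 0, -0.05, 0]

```text
time: 33.72
tool_pos: [0.6223, -0.0228, 0.1967]
tool_rot: [-3.141, -0.05, 1.576]
contact_force: [1.7, -1.1, -5.7]
opening: 0.0197
grip_force: 30.0
```

```bash
python3 lg.py
```

```text
[33.725, -2.917, -2.857, 0.094, 1.711, -1.1, -5.742, -0.458, -0.382, -0.006, 0.13, 29.999] 0.6223 0.0197
```

>>> move_arm:
  motion:
    - [0.04, 0, 0.001, 0, -0.0167, 0]
    - [0.079, 0, 0.004, 0, -0.0333, 0]
    - [0.118, 0, 0.009, 0, -0.05, 0]

```text
time: 34.1
tool_pos: [0.6222, -0.0111, 0.1962]
tool_rot: [-3.141, 0.107, 1.576]
contact_force: [2.3, -2.1, -6.4]
opening: 0.0198
grip_force: 30.0
```

```bash
python3 lg.py
```

```text
[34.1, 6.099, 6.148, 0.094, 2.311, -2.093, -6.409, -0.367, -0.442, 0.075, 0.131, 29.999] 0.6222 0.0198
```

>>> move_arm:
  motion:
    - [0.04, 0, 0.001, 0, -0.0167, 0]
    - [0.079, 0, 0.004, 0, -0.0333, 0]
    - [0.118, 0, 0.009, 0, -0.05, 0]

```text
time: 34.48
tool_pos: [0.6221, 0.0004, 0.1939]
tool_rot: [-3.141, 0.265, 1.577]
contact_force: [2.5, -3.5, -7.3]
opening: 0.019
grip_force: 30.0
```

```bash
python3 lg.py
```

```text
[34.475, 15.099, 15.157, 0.094, 2.536, -3.55, -7.31, -0.293, -0.575, 0.184, 0.142, 29.999] 0.6221 0.019
```

>>> move_arm:
  motion:
    - [0.04, 0, 0.001, 0, -0.0167, 0]
    - [0.079, 0, 0.004, 0, -0.0333, 0]
    - [0.118, 0, 0.009, 0, -0.05, 0]

```text
time: 34.85
tool_pos: [0.622, 0.0114, 0.1899]
tool_rot: [-3.141, 0.422, 1.577]
contact_force: [2.7, -5.9, -7.9]
opening: 0.0197
grip_force: 30.0
```

```bash
python3 lg.py
```

```text
[34.85, 24.123, 24.162, 0.093, 2.723, -5.907, -7.865, -0.149, -0.661, 0.299, 0.203, 30.0] 0.622 0.0197
```

>>> move_arm:
  motion:
    - [0.04, 0, 0.001, 0, -0.0167, 0]
    - [0.079, 0, 0.004, 0, -0.0333, 0]
    - [0.118, 0, 0.009, 0, -0.05, 0]

```text
time: 35.22
tool_pos: [0.6219, 0.0216, 0.1842]
tool_rot: [-3.14, 0.579, 1.577]
contact_force: [3.3, -7.7, -7.9]
opening: 0.0202
grip_force: 30.0
```

```bash
python3 lg.py
```

```text
[35.225, 33.128, 33.171, 0.093, 3.278, -7.675, -7.919, -0.032, -0.644, 0.378, 0.196, 30.001] 0.6219 0.0202
```

>>> move_arm:
  motion:
    - [0.04, 0, 0.001, 0, -0.0167, 0]
    - [0.079, 0, 0.004, 0, -0.0333, 0]
    - [0.118, 0, 0.009, 0, -0.05, 0]

```text
time: 35.6
tool_pos: [0.6219, 0.0307, 0.177]
tool_rot: [-3.14, 0.736, 1.577]
contact_force: [2.7, -8.6, -6.8]
opening: 0.0197
grip_force: 30.0
```

```bash
python3 lg.py
```

```text
[35.6, 42.144, 42.176, 0.093, 2.678, -8.578, -6.825, 0.122, -0.67, 0.569, 0.166, 30.001] 0.6219 0.0197
```

>>> move_arm:
  motion:
    - [0.04, 0, 0.001, 0, -0.0167, 0]
    - [0.079, 0, 0.004, 0, -0.0333, 0]
    - [0.118, 0, 0.009, 0, -0.05, 0]

```text
time: 35.98
tool_pos: [0.6218, 0.0387, 0.1684]
tool_rot: [-3.139, 0.893, 1.578]
contact_force: [3.3, -11.0, -6.5]
opening: 0.0197
grip_force: 30.0
```

```bash
python3 lg.py
```

```text
[35.975, 51.163, 51.179, 0.093, 3.306, -11.016, -6.46, 0.29, -0.537, 0.636, 0.175, 30.002] 0.6218 0.0197
```

>>> move_arm:
  motion:
    - [0, 0, 0, 0, 0, 0]
    - [0, 0, 0, 0, 0, 0]
    - [0, 0, 0, 0, 0, 0]
  fingers: 0

```text
time: 36.35
tool_pos: [0.6217, 0.0402, 0.1701]
tool_rot: [3.141, 0.89, 1.576]
contact_force: [-0.2, 0.1, -1.0]
opening: 0.0441
grip_force: 0.0
```

>>> move_arm:
  motion:
    - [0, 0, -0.25, 0, 0, 0]
    - [0, 0, -0.5, 0, 0, 0]
    - [0, 0, -0.69, 0, 0, 0]
    - [0, 0, -0.69, 0, 0, 0]

```text
time: 36.85
tool_pos: [0.6217, 0.0948, 0.2141]
tool_rot: [3.138, 0.889, 1.575]
contact_force: [-0.5, -0.8, -0.1]
opening: 0.046
grip_force: 0.0
```

>>> move_arm:
  motion:
    - [-0.248, 0, 0.022, 0, 0.0556, 0]
    - [-0.489, 0, 0.086, 0, 0.1111, 0]
    - [-0.715, 0, 0.192, 0, 0.1667, 0]
    - [-0.715, 0, 0.192, 0, 0.1667, 0]

```text
time: 37.35
tool_pos: [0.6222, 0.0289, 0.2594]
tool_rot: [3.136, 0.366, 1.567]
contact_force: [-0.8, 0.2, -0.4]
opening: 0.0458
grip_force: 0.0
```

```bash
python3 arms.py
python3 - <<'E'
from h import *
O=obs(); print(O[:3,3])
for a in(-8,-10):print(row(O,grip(np.radians(a),.143)))
E
```

```text
top 245 angle mod60 -7.4 [(-67.4, 61), (-64.8, 52), (-8.1, 184), (-6.7, 117)]
scene 240 angle mod60 -8.9 [(48.3, 47), (51.3, 193), (53.0, 95), (108.1, 26)]
[0.62115391 0.03250938 0.25611819]
[-0.693, 0.006, 0.187, -0.001, 0.161, -0.001]
[-0.737, 0.006, 0.212, -0.001, 0.172, -0.001]
```

>>> move_arm:
  motion:
    - [-0.248, 0, 0.022, 0, 0.0556, 0]
    - [-0.489, 0, 0.086, 0, 0.1111, 0]
    - [-0.7, 0, 0.19, 0, 0.163, 0]
    - [-0.7, 0, 0.19, 0, 0.163, 0]
    - [-0.7, 0, 0.19, 0, 0.163, 0]

```text
time: 38.08
tool_pos: [0.6218, -0.037, 0.2621]
tool_rot: [-3.138, -0.145, 1.577]
contact_force: [-0.2, 0.0, 0.3]
opening: 0.0458
grip_force: 0.0
```

```bash
python3 arms.py
python3 - <<'E'
from h import *
O=obs(); print(O[:3,3],row(O,grip(np.radians(-8.3),.143)),row(O,grip(np.radians(-8.3),.075)))
E
```

```text
top 249 angle mod60 -8.2 [(-6.8, 117), (-6.7, 114), (48.0, 38), (50.9, 121), (52.9, 54)]
scene 481 angle mod60 -8.1 [(-64.6, 37), (-64.6, 37), (-7.8, 207), (-6.5, 145), (48.2, 49), (51.2, 211), (52.9, 105), (108.6, 26)]
[ 0.62199431 -0.03592832  0.26295485] [-0.036, -0.0, -0.011, -0.001, -0.0, 0.001] [-0.036, 0.002, 0.669, -0.001, -0.0, 0.001]
```

>>> move_arm:
  motion:
    - [-0.03, 0, 0.25, 0, 0, 0]
    - [-0.03, 0, 0.5, 0, 0, 0]
    - [-0.03, 0, 0.67, 0, 0, 0]
    - [-0.03, 0, 0.67, 0, 0, 0]
    - [-0.03, 0, 0.67, 0, 0, 0]

```text
time: 38.8
tool_pos: [0.6225, -0.0304, 0.1978]
tool_rot: [3.141, -0.145, 1.579]
contact_force: [0.4, 0.4, -0.5]
opening: 0.0458
grip_force: 0.0
```

>>> move_arm:
  motion:
    - [0, 0, 0, 0, 0, 0]
    - [0, 0, 0, 0, 0, 0]
    - [0, 0, 0, 0, 0, 0]
    - [0, 0, 0, 0, 0, 0]
  fingers: -1
  newtons: 30

```text
time: 39.3
tool_pos: [0.6223, -0.0316, 0.1972]
tool_rot: [3.141, -0.145, 1.577]
contact_force: [1.5, -0.3, 0.6]
opening: 0.0197
grip_force: 30.0
```

```bash
python3 lg.py
```

```text
[39.3, -9.291, -8.333, 0.095, 1.508, -0.25, 0.587, -0.142, -0.064, -0.019, 0.014, 30.0] 0.6223 0.0197
```

>>> move_arm:
  motion:
    - [0.04, 0, 0.001, 0, -0.0167, 0]
    - [0.079, 0, 0.004, 0, -0.0333, 0]
    - [0.118, 0, 0.009, 0, -0.05, 0]

```text
time: 39.67
tool_pos: [0.6223, -0.0202, 0.1981]
tool_rot: [3.141, 0.014, 1.576]
contact_force: [0.8, -0.8, -0.7]
opening: 0.0198
grip_force: 30.0
```

```bash
python3 lg.py
```

```text
[39.675, -0.579, 0.801, 0.095, 0.848, -0.834, -0.742, -0.221, 0.004, 0.003, 0.08, 29.999] 0.6223 0.0198
```

>>> move_arm:
  motion:
    - [0.04, 0, 0.001, 0, -0.0167, 0]
    - [0.079, 0, 0.004, 0, -0.0333, 0]
    - [0.118, 0, 0.009, 0, -0.05, 0]

```text
time: 40.05
tool_pos: [0.6222, -0.0084, 0.1972]
tool_rot: [3.141, 0.171, 1.576]
contact_force: [0.4, -1.5, 0.2]
opening: 0.0197
grip_force: 30.0
```

```bash
python3 lg.py
```

```text
[40.05, 8.36, 9.802, 0.095, 0.401, -1.508, 0.214, -0.197, -0.018, 0.019, 0.145, 29.999] 0.6222 0.0197
```

>>> move_arm:
  motion:
    - [0.04, 0, 0.001, 0, -0.0167, 0]
    - [0.079, 0, 0.004, 0, -0.0333, 0]
    - [0.118, 0, 0.009, 0, -0.05, 0]

```text
time: 40.42
tool_pos: [0.6221, 0.0031, 0.1945]
tool_rot: [3.141, 0.328, 1.576]
contact_force: [-0.0, -2.3, 0.2]
opening: 0.0199
grip_force: 30.0
```

```bash
python3 lg.py
```

```text
[40.425, 17.332, 18.796, 0.095, -0.039, -2.344, 0.208, -0.051, 0.064, 0.048, 0.218, 29.999] 0.6221 0.0199
```

>>> move_arm:
  motion:
    - [0.04, 0, 0.001, 0, -0.0167, 0]
    - [0.079, 0, 0.004, 0, -0.0333, 0]
    - [0.118, 0, 0.009, 0, -0.05, 0]

```text
time: 40.8
tool_pos: [0.622, 0.0141, 0.19]
tool_rot: [3.141, 0.485, 1.576]
contact_force: [-0.4, -1.5, 1.9]
opening: 0.0199
grip_force: 30.0
```

```bash
python3 lg.py
```

```text
[40.8, 26.337, 27.79, 0.095, -0.447, -1.548, 1.891, 0.113, 0.079, -0.038, 0.211, 30.0] 0.622 0.0199
```

>>> move_arm:
  motion:
    - [0.04, 0, 0.001, 0, -0.0167, 0]
    - [0.079, 0, 0.004, 0, -0.0333, 0]
    - [0.118, 0, 0.009, 0, -0.05, 0]

```text
time: 41.18
tool_pos: [0.622, 0.0243, 0.1839]
tool_rot: [3.14, 0.642, 1.576]
contact_force: [-0.9, -2.6, 1.7]
opening: 0.0199
grip_force: 30.0
```

```bash
python3 lg.py
```

```text
[41.175, 35.334, 36.785, 0.095, -0.862, -2.637, 1.704, 0.151, 0.128, -0.052, 0.297, 30.0] 0.622 0.0199
```

>>> move_arm:
  motion:
    - [0.04, 0, 0.001, 0, -0.0167, 0]
    - [0.079, 0, 0.004, 0, -0.0333, 0]
    - [0.118, 0, 0.009, 0, -0.05, 0]

```text
time: 41.55
tool_pos: [0.6219, 0.0334, 0.1762]
tool_rot: [3.14, 0.799, 1.575]
contact_force: [-0.5, -0.5, 3.8]
opening: 0.0197
grip_force: 30.0
```

```bash
python3 lg.py
```

```text
[41.55, 44.379, 45.779, 0.094, -0.452, -0.536, 3.831, 0.163, 0.088, -0.031, 0.289, 30.0] 0.6219 0.0197
```

Now sweep back over the expected balance region.

>>> move_arm:
  motion:
    - [-0.04, 0, 0.001, 0, 0.0167, 0]
    - [-0.079, 0, 0.004, 0, 0.0333, 0]
    - [-0.118, 0, 0.009, 0, 0.05, 0]

```text
time: 41.92
tool_pos: [0.6219, 0.0258, 0.1825]
tool_rot: [3.142, 0.636, 1.578]
contact_force: [1.2, 3.2, -3.4]
opening: 0.02
grip_force: 30.0
```

```bash
python3 lg.py
```

```text
[41.925, 36.507, 36.435, 0.094, 1.235, 3.245, -3.359, 1.107, -0.063, 0.198, -0.435, 30.0] 0.6219 0.02
```

>>> move_arm:
  motion:
    - [-0.04, 0, 0.001, 0, 0.0167, 0]
    - [-0.079, 0, 0.004, 0, 0.0333, 0]
    - [-0.118, 0, 0.009, 0, 0.05, 0]

```text
time: 42.3
tool_pos: [0.622, 0.0159, 0.1889]
tool_rot: [3.141, 0.479, 1.578]
contact_force: [0.8, 3.5, -2.8]
opening: 0.0197
grip_force: 30.0
```

```bash
python3 lg.py
```

```text
[42.3, 27.486, 27.423, 0.094, 0.827, 3.548, -2.785, 0.976, -0.096, 0.21, -0.419, 30.0] 0.622 0.0197
```

>>> move_arm:
  motion:
    - [-0.04, 0, 0.001, 0, 0.0167, 0]
    - [-0.079, 0, 0.004, 0, 0.0333, 0]
    - [-0.118, 0, 0.009, 0, 0.05, 0]

```text
time: 42.68
tool_pos: [0.6221, 0.005, 0.1937]
tool_rot: [3.141, 0.322, 1.578]
contact_force: [0.9, 5.5, -3.5]
opening: 0.0197
grip_force: 30.0
```

```bash
python3 lg.py
```

```text
[42.675, 18.498, 18.427, 0.095, 0.931, 5.509, -3.526, 0.948, -0.146, 0.187, -0.6, 30.0] 0.6221 0.0197
```

>>> move_arm:
  motion:
    - [-0.04, 0, 0.001, 0, 0.0167, 0]
    - [-0.079, 0, 0.004, 0, 0.0333, 0]
    - [-0.118, 0, 0.009, 0, 0.05, 0]

```text
time: 43.05
tool_pos: [0.6222, -0.0064, 0.1967]
tool_rot: [3.141, 0.165, 1.578]
contact_force: [1.4, 4.2, -2.7]
opening: 0.0199
grip_force: 30.0
```

```bash
python3 lg.py
```

```text
[43.05, 9.522, 9.427, 0.095, 1.375, 4.161, -2.683, 0.789, -0.196, 0.193, -0.431, 30.0] 0.6222 0.0199
```

>>> move_arm:
  motion:
    - [-0.04, 0, 0.001, 0, 0.0167, 0]
    - [-0.079, 0, 0.004, 0, 0.0333, 0]
    - [-0.118, 0, 0.009, 0, 0.05, 0]

```text
time: 43.42
tool_pos: [0.6222, -0.0182, 0.1979]
tool_rot: [3.141, 0.008, 1.578]
contact_force: [1.3, 4.3, -2.6]
opening: 0.0199
grip_force: 30.0
```

```bash
python3 lg.py
```

```text
[43.425, 0.565, 0.432, 0.095, 1.305, 4.312, -2.605, 0.653, -0.206, 0.137, -0.412, 30.0] 0.6222 0.0199
```

>>> move_arm:
  motion:
    - [-0.04, 0, 0.001, 0, 0.0167, 0]
    - [-0.079, 0, 0.004, 0, 0.0333, 0]
    - [-0.118, 0, 0.009, 0, 0.05, 0]

```text
time: 43.8
tool_pos: [0.6223, -0.03, 0.1973]
tool_rot: [3.141, -0.15, 1.578]
contact_force: [2.2, 5.5, -3.1]
opening: 0.0198
grip_force: 30.0
```

```bash
python3 lg.py
sed -i 's/^L=.*/L=np.loadtxt("log.txt");tt=L[:,0];off=np.radians(np.select([tt<21,tt<39],[0.,60.],120.))/; s/^g=t>21.*/g=t>21; th=np.where(t<21,(ga+le)\/2+np.radians(2),le+off)/' fit3.py
sed -i 's/("g2",k&g)):/("g2",k\&g\&(t<32)),("g3",k\&(t>32)\&(t<39)),("g4",k\&(t>39)),("g2-4",k\&g)):/' fit3.py; python3 fit3.py
```

```text
[43.8, -8.372, -8.568, 0.095, 2.192, 5.495, -3.102, 0.485, -0.252, 0.105, -0.474, 30.0] 0.6223 0.0198
all 0 Ls 0.128 D 0.281 a 0.298 phi 50.3 sd 4.5 chi2 79.0 62
all 1 Ls 0.155 D 0.465 a 0.406 phi 54.5 sd 3.2 chi2 107.9 62
g1 0 Ls 0.132 D 0.284 a 0.408 phi 64.9 sd 5.9 chi2 21.6 26
g1 1 Ls 0.157 D 0.475 a 0.423 phi 55.8 sd 4.9 chi2 30.6 26
g2 0 Ls 0.116 D 0.296 a 0.278 phi 34.4 sd 22.2 chi2 3.0 14
g2 1 Ls 0.153 D 0.478 a 0.408 phi 50.3 sd 10.8 chi2 5.0 14
g3 0 Ls -0.073 D -0.131 a 0.163 phi 36.1 sd 83.4 chi2 2.1 10
g3 1 Ls 0.513 D 0.476 a 0.406 phi -64.6 sd 11.0 chi2 28.0 10
g4 0 Ls -0.061 D -0.356 a 0.305 phi -14.3 sd 30.2 chi2 0.8 12
g4 1 Ls 0.173 D 0.478 a 0.406 phi 56.5 sd 5.5 chi2 20.2 12
g2-4 0 Ls 0.072 D 0.089 a 0.140 phi 8.0 sd 19.1 chi2 23.5 36
g2-4 1 Ls 0.155 D 0.469 a 0.393 phi 54.8 sd 4.6 chi2 76.9 36
[[17.54, 1.0, -0.13], [23.55, 1.0, 0.11], [29.56, 1.0, 0.11], [35.56, 1.0, 0.03], [41.58, 1.0, -0.18], [47.59, 1.0, 0.12], [39.22, -1.0, -0.83], [30.16, -1.0, -0.69], [21.11, -1.0, -1.12], [12.06, -1.0, -0.77], [3.03, -1.0, -0.81], [-6.0, -1.0, -0.78], [-15.0, -1.0, -0.77], [
[... 323 characters left out ...]
.22], [84.0, 1.0, 0.13], [93.0, 1.0, 0.13], [102.01, 1.0, 0.17], [92.62, -1.0, -0.9], [83.6, -1.0, -0.78], [74.59, -1.0, -0.82], [65.59, -1.0, -0.91], [56.59, -1.0, -0.96], [47.6, -1.0, -1.01], [38.63, -1.0, -0.87], [29.65, -1.0, -1.0], [30.03, -1.0, -0.03], [39.13, 1.0, 0.05], [48.14, 1.0, 0.13], [57.14, 1.0, 0.02], [66.15, 1.0, 0.01], [75.16, 1.0, 0.02], [84.16, 1.0, 0.23], [93.17, 1.0, 0.24], [102.18, 1.0, 0.24], [111.18, 1.0, 0.36], [120.8, 1.0, 0.07], [129.8, 1.0, 0.17], [138.8, 1.0, 0.42], [147.79, 1.0, 0.48], [156.78, 1.0, 0.66], [165.78, 1.0, 0.59], [156.43, -1.0, -0.35], [147.42, -1.0, -0.35], [138.43, -1.0, -0.78], [129.43, -1.0, -0.38], [120.43, -1.0, -0.37], [111.43, -1.0, -0.6]]
```

>>> move_arm:
  motion:
    - [0.04, 0, 0.001, 0, -0.0167, 0]
    - [0.079, 0, 0.004, 0, -0.0333, 0]
    - [0.118, 0, 0.009, 0, -0.05, 0]

```text
time: 44.18
tool_pos: [0.6223, -0.0206, 0.1979]
tool_rot: [3.142, 0.015, 1.576]
contact_force: [1.1, -3.3, -3.9]
opening: 0.0199
grip_force: 30.0
```

```bash
python3 lg.py
```

```text
[44.175, -0.807, 0.832, 0.095, 1.126, -3.283, -3.881, -0.503, -0.237, -0.03, 0.317, 29.999] 0.6223 0.0199
```

>>> move_arm:
  motion:
    - [0.04, 0, 0.001, 0, -0.0167, 0]
    - [0.079, 0, 0.004, 0, -0.0333, 0]
    - [0.118, 0, 0.009, 0, -0.05, 0]

```text
time: 44.55
tool_pos: [0.6222, -0.0088, 0.1971]
tool_rot: [3.141, 0.172, 1.576]
contact_force: [1.6, -4.4, -3.0]
opening: 0.0197
grip_force: 30.0
```

```bash
python3 lg.py
```

```text
[44.55, 8.182, 9.84, 0.095, 1.565, -4.434, -2.98, -0.442, -0.166, -0.069, 0.376, 29.999] 0.6222 0.0197
```

>>> move_arm:
  motion:
    - [0.04, 0, 0.001, 0, -0.0167, 0]
    - [0.079, 0, 0.004, 0, -0.0333, 0]
    - [0.118, 0, 0.009, 0, -0.05, 0]

```text
time: 44.92
tool_pos: [0.6221, 0.0027, 0.1944]
tool_rot: [3.141, 0.329, 1.576]
contact_force: [1.0, -4.7, -2.9]
opening: 0.0201
grip_force: 30.0
```

```bash
python3 lg.py
```

```text
[44.925, 17.139, 18.835, 0.095, 1.022, -4.675, -2.933, -0.311, -0.161, -0.014, 0.341, 29.999] 0.6221 0.0201
```

>>> move_arm:
  motion:
    - [0.04, 0, 0.001, 0, -0.0167, 0]
    - [0.079, 0, 0.004, 0, -0.0333, 0]
    - [0.118, 0, 0.009, 0, -0.05, 0]

```text
time: 45.3
tool_pos: [0.622, 0.0137, 0.19]
tool_rot: [3.141, 0.486, 1.576]
contact_force: [-0.2, -4.4, -0.3]
opening: 0.0198
grip_force: 30.0
```

```bash
python3 lg.py
```

```text
[45.3, 26.139, 27.829, 0.094, -0.214, -4.368, -0.315, -0.161, -0.104, 0.057, 0.357, 29.999] 0.622 0.0198
```

>>> move_arm:
  motion:
    - [0.04, 0, 0.001, 0, -0.0167, 0]
    - [0.079, 0, 0.004, 0, -0.0333, 0]
    - [0.118, 0, 0.009, 0, -0.05, 0]

```text
time: 45.68
tool_pos: [0.622, 0.0239, 0.1839]
tool_rot: [3.141, 0.643, 1.576]
contact_force: [0.0, -4.0, 1.0]
opening: 0.0196
grip_force: 30.0
```

```bash
python3 lg.py
```

```text
[45.675, 35.117, 36.824, 0.094, 0.013, -3.987, 1.025, -0.047, -0.063, -0.008, 0.363, 29.999] 0.622 0.0196
```

>>> move_arm:
  motion:
    - [0.04, 0, 0.001, 0, -0.0167, 0]
    - [0.079, 0, 0.004, 0, -0.0333, 0]
    - [0.118, 0, 0.009, 0, -0.05, 0]

```text
time: 46.05
tool_pos: [0.6219, 0.033, 0.1764]
tool_rot: [3.14, 0.8, 1.575]
contact_force: [-0.4, -4.2, 2.8]
opening: 0.0195
grip_force: 30.0
```

```bash
python3 lg.py
```

```text
[46.05, 44.13, 45.818, 0.094, -0.4, -4.221, 2.809, 0.017, 0.002, -0.004, 0.47, 30.0] 0.6219 0.0195
```

>>> move_arm:
  motion:
    - [-0.04, 0, 0.001, 0, 0.0167, 0]
    - [-0.079, 0, 0.004, 0, 0.0333, 0]
    - [-0.118, 0, 0.009, 0, 0.05, 0]

```text
time: 46.42
tool_pos: [0.6219, 0.0255, 0.1825]
tool_rot: [-3.141, 0.636, 1.578]
contact_force: [1.7, 1.0, -4.1]
opening: 0.0196
grip_force: 30.0
```

```bash
python3 lg.py
```

```text
[46.425, 36.38, 36.458, 0.094, 1.711, 1.01, -4.076, 0.982, -0.256, 0.299, -0.304, 30.0] 0.6219 0.0196
```

>>> move_arm:
  motion:
    - [-0.04, 0, 0.001, 0, 0.0167, 0]
    - [-0.079, 0, 0.004, 0, 0.0333, 0]
    - [-0.118, 0, 0.009, 0, 0.05, 0]

```text
time: 46.8
tool_pos: [0.622, 0.0155, 0.1889]
tool_rot: [-3.141, 0.479, 1.578]
contact_force: [1.1, 2.1, -4.9]
opening: 0.0195
grip_force: 30.0
```

```bash
python3 lg.py
sed -i 's/^d=np.c_/k\&=~(abs(t-32.6)<.05)\&~(abs(t-39.3)<.05)\nd=np.c_/' fit3.py
cat >> fit3.py <<'E'
w=k&(t>39)&(t<60); 
for Ls in(.15,.157,.165):
    A=np.c_[s,-np.cos(th),-np.sin(th)][w];x=np.linalg.lstsq(A,M(Ls)[w],rcond=None)[0];print("g4 lin",Ls,x.round(3),np.degrees(np.arctan2(x[2],x[1])))
def f(p): # shared lever, a free bias per grip
    b=np.select([t<21,t<32,t<39],p[4:7],p[7])
    e=(M(p[0])-b-(s*p[2]-p[3]*np.cos(th-p[1])))[k]/.12
    return np.r_[e,(p[2]-.48)/.01,(p[3]-.405)/.02,np.array(p[4:])/.05]
r=least_squares(f,[.16,1,.48,.4,0,0,0,0]);sd=np.sqrt(np.diag(np.linalg.inv(r.jac.T@r.jac)));print("biases",r.x.round(3),np.degrees(r.x[1]),np.degrees(sd[1]),2*r.cost)
E
python3 fit3.py | grep -v '^\[\['
```

```text
[46.8, 27.332, 27.449, 0.094, 1.051, 2.118, -4.91, 0.923, -0.251, 0.215, -0.39, 30.0] 0.622 0.0195
all 0 Ls 0.143 D 0.381 a 0.379 phi 47.2 sd 3.3 chi2 65.6 69
all 1 Ls 0.156 D 0.471 a 0.420 phi 49.5 sd 2.8 chi2 73.3 69
g1 0 Ls 0.132 D 0.284 a 0.408 phi 64.9 sd 5.9 chi2 21.6 26
g1 1 Ls 0.157 D 0.475 a 0.423 phi 55.8 sd 4.9 chi2 30.6 26
g2 0 Ls 0.116 D 0.296 a 0.278 phi 34.4 sd 22.2 chi2 3.0 14
g2 1 Ls 0.153 D 0.478 a 0.408 phi 50.3 sd 10.8 chi2 5.0 14
g3 0 Ls -0.063 D 0.620 a 0.930 phi 67.7 sd 10.9 chi2 0.1 9
g3 1 Ls 0.165 D 0.479 a 0.408 phi 43.1 sd 21.2 chi2 2.6 9
g4 0 Ls 0.002 D -0.155 a 0.300 phi 15.9 sd 15.9 chi2 3.7 20
g4 1 Ls 0.161 D 0.475 a 0.409 phi 46.0 sd 3.9 chi2 32.6 20
g2-4 0 Ls 0.096 D 0.196 a 0.241 phi 25.6 sd 10.8 chi2 23.4 43
g2-4 1 Ls 0.155 D 0.472 a 0.417 phi 46.3 sd 3.4 chi2 40.7 43
g4 lin 0.15 [0.395 0.365 0.367] 45.21084466873244
g4 lin 0.157 [0.421 0.368 0.381] 45.96414540454127
g4 lin 0.165 [0.451 0.372 0.396] 46.783524807368565
biases [ 0.156  0.9    0.471  0.421  0.004 -0.009  0.013  0.032] 51.569250389840285 4.819375824210787 71.7354261966079
```

>>> move_arm:
  motion:
    - [-0.04, 0, 0.001, 0, 0.0167, 0]
    - [-0.079, 0, 0.004, 0, 0.0333, 0]

```text
time: 47.05
tool_pos: [0.6221, 0.0084, 0.1922]
tool_rot: [-3.141, 0.374, 1.578]
contact_force: [3.2, 3.1, -4.7]
opening: 0.0198
grip_force: 30.0
```

```bash
python3 lg.py
```

```text
[47.05, 21.366, 21.454, 0.094, 3.159, 3.078, -4.745, 0.83, -0.284, 0.199, -0.434, 30.0] 0.6221 0.0198
```

>>> move_arm:
  motion:
    - [-0.04, 0, 0.001, 0, 0.0167, 0]
    - [-0.079, 0, 0.004, 0, 0.0333, 0]

```text
time: 47.3
tool_pos: [0.6221, 0.001, 0.1948]
tool_rot: [-3.141, 0.27, 1.578]
contact_force: [2.4, 3.1, -5.0]
opening: 0.0199
grip_force: 30.0
```

```bash
python3 lg.py
```

```text
[47.3, 15.388, 15.46, 0.094, 2.447, 3.13, -4.993, 0.784, -0.367, 0.206, -0.41, 30.0] 0.6221 0.0199
```

>>> move_arm:
  motion:
    - [-0.04, 0, 0.001, 0, 0.0167, 0]
    - [-0.079, 0, 0.004, 0, 0.0333, 0]

```text
time: 47.55
tool_pos: [0.6221, -0.0067, 0.1965]
tool_rot: [-3.141, 0.165, 1.577]
contact_force: [3.3, 4.3, -5.5]
opening: 0.0197
grip_force: 30.0
```

```bash
python3 lg.py
```

```text
[47.55, 9.408, 9.465, 0.095, 3.315, 4.278, -5.477, 0.636, -0.376, 0.196, -0.484, 30.0] 0.6221 0.0197
```

>>> move_arm:
  motion:
    - [-0.04, 0, 0.001, 0, 0.0167, 0]
    - [-0.079, 0, 0.004, 0, 0.0333, 0]

```text
time: 47.8
tool_pos: [0.6222, -0.0145, 0.1975]
tool_rot: [-3.141, 0.061, 1.577]
contact_force: [2.4, 5.0, -5.7]
opening: 0.02
grip_force: 30.0
```

```bash
python3 lg.py
```

```text
[47.8, 3.446, 3.47, 0.095, 2.385, 4.96, -5.674, 0.554, -0.401, 0.089, -0.501, 30.0] 0.6222 0.02
```

>>> move_arm:
  motion:
    - [-0.04, 0, 0.001, 0, 0.0167, 0]
    - [-0.079, 0, 0.004, 0, 0.0333, 0]

```text
time: 48.05
tool_pos: [0.6223, -0.0223, 0.1977]
tool_rot: [-3.141, -0.044, 1.577]
contact_force: [2.9, 5.2, -6.4]
opening: 0.02
grip_force: 30.0
```

```bash
python3 lg.py
```

```text
[48.05, -2.521, -2.526, 0.095, 2.91, 5.22, -6.36, 0.373, -0.451, 0.114, -0.468, 30.0] 0.6223 0.02
```

>>> move_arm:
  motion:
    - [-0.04, 0, 0.001, 0, 0.0167, 0]
    - [-0.079, 0, 0.004, 0, 0.0333, 0]

```text
time: 48.3
tool_pos: [0.6223, -0.0302, 0.197]
tool_rot: [-3.141, -0.149, 1.577]
contact_force: [3.5, 5.9, -4.7]
opening: 0.0198
grip_force: 30.0
```

```bash
python3 lg.py
```

```text
[48.3, -8.47, -8.518, 0.095, 3.465, 5.91, -4.681, 0.301, -0.405, 0.011, -0.489, 29.999] 0.6223 0.0198
```

>>> move_arm:
  motion:
    - [0.04, 0, 0.001, 0, -0.0167, 0]
    - [0.079, 0, 0.004, 0, -0.0333, 0]
    - [0.118, 0, 0.009, 0, -0.05, 0]

```text
time: 48.68
tool_pos: [0.6222, -0.0206, 0.1977]
tool_rot: [-3.141, 0.015, 1.576]
contact_force: [2.9, -3.4, -6.0]
opening: 0.0199
grip_force: 30.0
```

```bash
python3 lg.py
```

```text
[48.675, -0.791, 0.866, 0.095, 2.939, -3.39, -6.01, -0.622, -0.427, -0.001, 0.329, 29.998] 0.6222 0.0199
```

>>> move_arm:
  motion:
    - [0.04, 0, 0.001, 0, -0.0167, 0]
    - [0.079, 0, 0.004, 0, -0.0333, 0]

```text
time: 48.92
tool_pos: [0.6222, -0.0127, 0.1974]
tool_rot: [-3.141, 0.12, 1.576]
contact_force: [3.0, -5.1, -4.3]
opening: 0.0196
grip_force: 30.0
```

```bash
python3 lg.py
```

```text
[48.925, 5.202, 6.871, 0.095, 2.986, -5.121, -4.336, -0.522, -0.387, 0.012, 0.445, 29.998] 0.6222 0.0196
```

>>> move_arm:
  motion:
    - [0.04, 0, 0.001, 0, -0.0167, 0]
    - [0.079, 0, 0.004, 0, -0.0333, 0]

```text
time: 49.18
tool_pos: [0.6221, -0.0049, 0.1962]
tool_rot: [-3.141, 0.225, 1.576]
contact_force: [1.8, -4.5, -4.7]
opening: 0.0196
grip_force: 30.0
```

```bash
python3 lg.py; python3 fit3.py | grep -v '^\[\['
```

```text
[49.175, 11.171, 12.864, 0.095, 1.799, -4.483, -4.654, -0.42, -0.35, 0.038, 0.331, 29.998] 0.6221 0.0196
all 0 Ls 0.145 D 0.409 a 0.397 phi 49.1 sd 2.7 chi2 78.7 78
all 1 Ls 0.155 D 0.472 a 0.421 phi 50.1 sd 2.5 chi2 83.8 78
g1 0 Ls 0.132 D 0.284 a 0.408 phi 64.9 sd 5.9 chi2 21.6 26
g1 1 Ls 0.157 D 0.475 a 0.423 phi 55.8 sd 4.9 chi2 30.6 26
g2 0 Ls 0.116 D 0.296 a 0.278 phi 34.4 sd 22.2 chi2 3.0 14
g2 1 Ls 0.153 D 0.478 a 0.408 phi 50.3 sd 10.8 chi2 5.0 14
g3 0 Ls -0.063 D 0.620 a 0.930 phi 67.7 sd 10.9 chi2 0.1 9
g3 1 Ls 0.165 D 0.479 a 0.408 phi 43.1 sd 21.2 chi2 2.6 9
g4 0 Ls 0.005 D -0.131 a 0.386 phi 29.5 sd 6.8 chi2 10.0 29
g4 1 Ls 0.152 D 0.474 a 0.411 phi 47.7 sd 3.3 chi2 43.8 29
g2-4 0 Ls 0.107 D 0.266 a 0.275 phi 38.2 sd 6.1 chi2 38.8 52
g2-4 1 Ls 0.152 D 0.473 a 0.415 phi 47.5 sd 3.0 chi2 51.0 52
g4 lin 0.15 [0.43  0.377 0.405] 47.11141079814135
g4 lin 0.157 [0.458 0.379 0.416] 47.68342792986129
g4 lin 0.165 [0.488 0.381 0.428] 48.31513232248591
biases [ 0.155  0.91   0.472  0.423  0.004 -0.002  0.013  0.026] 52.13467507138648 4.730750194727423 82.80906805103398
```

>>> move_arm:
  motion:
    - [0.04, 0, 0.001, 0, -0.0167, 0]
    - [0.079, 0, 0.004, 0, -0.0333, 0]
    - [0.093, 0, 0.006, 0, -0.039, 0]
    - [0.093, 0, 0.006, 0, -0.039, 0]
    - [0.093, 0, 0.006, 0, -0.039, 0]

```text
time: 49.8
tool_pos: [0.6221, 0.0044, 0.1937]
tool_rot: [-3.141, 0.344, 1.577]
contact_force: [3.5, -3.7, -2.6]
opening: 0.0199
grip_force: 30.0
```

```bash
python3 lg.py; python3 arms.py
python3 - <<'E'
from h import *
save(cam("scene"),"s5.png")
W=cloud(cam("top"));X,Y,Z=W[...,0],W[...,1],W[...,2]
p=W[(abs(Z-.144)<.004)&(X>.49)&(X<.52)&(abs(Y+.02)<.07)];print("bar",np.median(p[:,0]) if len(p) else 0)
E
```

```text
[49.8, 18.438, 19.736, 0.094, 3.474, -3.692, -2.635, -0.571, -0.536, 0.212, 0.252, 29.999] 0.6221 0.0199
top 147 angle mod60 21.0 [(-42.4, 36), (-39.9, 127), (-37.5, 64)]
scene 116 angle mod60 18.0 [(76.9, 75), (78.3, 116)]
bar 0.5096856287102834
```

View pics/s5.png

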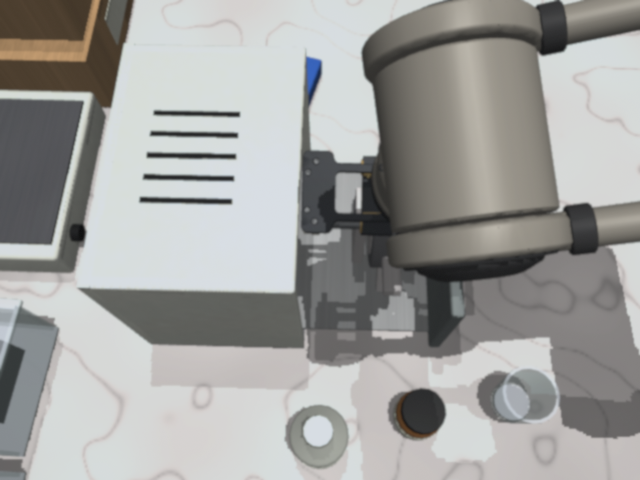

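The final view shows the gripper holding the rotor arm (about (370,200)), the tray still out, and the glassware and boxes where they were. The top-view depth puts the held arm at 20°, the estimated heavy-side-down angle.

```bash
python3 -c "
from cell import robot
print(abs(robot.observe()['qvel']).max()); print(robot.hand_in())"
```

```text
0.0019289903349797525
the job is handed in; nothing more can be done
None
```

The tray is out at its stop, and the rotor is held still by the gripper with its heavy side estimated straight down. That estimate is good to about ±3°. I handed the job in at about 50 s, with the glassware and boxes seen in the last picture not moved; no verdict was returned.

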